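Sort open and ratcheted clamps for sterilising

TASK

Get the clamps ready for sterilising. First clear the band seater off the steel cassette and lean it on the rest: handle end down on the plate against the blue stop, tip up, resting on the top edge of the back wall. Then lay every clamp whose jaws are open flat inside the cassette and every clamp that is ratcheted shut flat inside the blue dish, and leave the other things on the counter where they are.

Things in the scene. Friction and masses are not known exactly. Their poses are not given: they have to be found in the camera images.
- cassette: Steel instrument cassette with a small cam lock on the side facing the robot, lid off: 160 mm (its x) by 235 mm (its y) outside, 35 mm high, walls and floor 4 mm thick, open top, fixed. Origin under its centre, z up.
- dish: Blue plastic dish: 160 mm (its x) by 235 mm (its y) outside, 35 mm high, walls and floor 4 mm thick, open top, fixed. Origin under its centre, z up.
- rest: Fixed aluminium rest. Plate 170 (x) by 110 (y), 6 mm thick; origin under its centre, z up. Blue stop rail across the robot's side: inner face at x = -60 mm, top 21 mm above table. Back wall across the far side: near face at x = +55 mm, 8 thick, top edge 96 mm above table. With its foot against the stop the seater lies on that edge, about 40 degrees above level.
- seater: Stainless band seater, 200 mm long, straight 13 mm square handle with six orange grip bands near its foot (-x) end, small dark serrated tip at its +x end; 0.09 kg, balanced near the middle. Origin at mid length on the centre of the underside. Starts lying across the cassette's short way, on both rims.
- seater_foot (a point): Centre of the seater's handle end face (its -x end), 100 mm from mid length, the end to stand on the rest's floor plate.
- seater_tip (a point): The seater's working tip (its +x end), 100 mm from mid length, on its centre line.
- open_clamp_1: OPEN chrome clamp, 120 mm long, 8 mm thick, 0.085 kg. Grip its dark box lock (22 x 18 mm, 11 high) at the hinge; origin under it, z up; jaws reach 48 mm to +x, two brass finger rings 72 mm to -x. Jaws and rings spread, about 72 mm over the rings. Frame: box lock and the half with the +y jaw; the middle line is turned from +x by minus half the joint value. May be absent.
- open_clamp_1_arm (a joint): Hinge of open_clamp_1: rad between the halves, 0 = jaws together, starts 0.46 to 0.55; stiff enough to stay as it is.
- open_clamp_2: OPEN chrome clamp, 120 mm long, 8 mm thick, 0.085 kg. Grip its dark box lock (22 x 18 mm, 11 high) at the hinge; origin under it, z up; jaws reach 48 mm to +x, two brass finger rings 72 mm to -x. Jaws and rings spread, about 72 mm over the rings. Frame: box lock and the half with the +y jaw; the middle line is turned from +x by minus half the joint value. May be absent.
- open_clamp_2_arm (a joint): Hinge of open_clamp_2: rad between the halves, 0 = jaws together, starts 0.46 to 0.55; stiff enough to stay as it is.
- open_clamp_3: OPEN chrome clamp, 120 mm long, 8 mm thick, 0.085 kg. Grip its dark box lock (22 x 18 mm, 11 high) at the hinge; origin under it, z up; jaws reach 48 mm to +x, two brass finger rings 72 mm to -x. Jaws and rings spread, about 72 mm over the rings. Frame: box lock and the half with the +y jaw; the middle line is turned from +x by minus half the joint value. May be absent.
- open_clamp_3_arm (a joint): Hinge of open_clamp_3: rad between the halves, 0 = jaws together, starts 0.46 to 0.55; stiff enough to stay as it is.
- shut_clamp_1: RATCHETED SHUT chrome clamp, 120 mm long, 8 mm thick, 0.085 kg. Grip its dark box lock (22 x 18 mm, 11 high) at the hinge; origin under it, z up; jaws reach 48 mm to +x, two brass finger rings 72 mm to -x. Jaws together, rings side by side, ratchet bars overlapping between them; rigid, 41 mm over the rings. May be absent.
- shut_clamp_2: RATCHETED SHUT chrome clamp, 120 mm long, 8 mm thick, 0.085 kg. Grip its dark box lock (22 x 18 mm, 11 high) at the hinge; origin under it, z up; jaws reach 48 mm to +x, two brass finger rings 72 mm to -x. Jaws together, rings side by side, ratchet bars overlapping between them; rigid, 41 mm over the rings. May be absent.
- shut_clamp_3: RATCHETED SHUT chrome clamp, 120 mm long, 8 mm thick, 0.085 kg. Grip its dark box lock (22 x 18 mm, 11 high) at the hinge; origin under it, z up; jaws reach 48 mm to +x, two brass finger rings 72 mm to -x. Jaws together, rings side by side, ratchet bars overlapping between them; rigid, 41 mm over the rings. May be absent.
- tweezers: Chrome bracket tweezers 135 mm long, bystander. Origin under the centre.
- ligature_jar: Jar 48 mm across, 50 mm high, blue cap, bystander. Origin under its centre.
- primer_bottle: Amber bottle 36 mm across, 75 mm high, bystander. Origin under its centre.
- cup: White cup 70 mm across, 85 mm high, bystander. Origin under its centre.
- study_model: Plaster dental model 65 mm square, 40 mm high, bystander. Origin under its centre.

How it is judged:
By the outcome, as a careful person would: the job done as asked, in the order asked, and still so for the second after the job is handed in, with the robot touching nothing.
Of open_clamp_1, open_clamp_2, open_clamp_3, shut_clamp_1, shut_clamp_2, shut_clamp_3 only 4 to 6 are there at a start; the rules pass over those that are not, and their reading is None.
At some moment in a run one of open_clamp_1, open_clamp_2, open_clamp_3, shut_clamp_1, shut_clamp_2, shut_clamp_3 may be knocked a few centimetres aside while the robot is not near it.
Once in a run the grip may slacken for a moment while it holds something.
It also fails if it takes over 210 s, if anything falls off the work surface, if the arm or the gripper's body presses on something with over 40 N, if the wrist force passes 120 N, or if a joint passes its speed limit or range.

ROBOT

A 6-joint arm with a two-finger parallel gripper is mounted at the origin on the work surface. World frame = base frame: x ahead of the robot, y to its left, z up, the work surface at z = 0. Lengths are in m, angles in rad, forces in N, time in s.
With the tool pointing down it reaches from about 0.35 to 0.95 m from the base axis. Payload 17.4 kg.
Tool frame: the origin (TCP) lies at the very end of the fingers, on their centre line; the grasp point (between the pads) lies arm.grasp_offset behind it (arm.grasp_offset is the distance from the TCP to the grasp point, in m); z points along the fingers, y is the line along which they close (so a half turn about z gives the same grasp; the last joint's range is limited). The gripper opens to 93 mm and grips with 3 to 60 N. Pads are 15 mm wide; open, the fingers measure 128 mm over their backs; the gripper's body (75 mm by 188 mm) begins 65 mm behind the grasp point.
Start: joints at [1.073, 0.116, 1.442, -0, 1.584, -0.038], TCP at [0.3, 0.605, 0.219] pointing down, gripper open.
Joint ranges: [-2.83, 2.83], [-0.83, 2.19], [0.07, 2.5], [-1.14, 4.28], [0.01, 3], [-2.97, 2.97]. Speed limits (rad/s): [1.89, 1.89, 2.22, 3.14, 3.14, 3.14].

INTERFACE

Orientations are given as a 3x3 rotation matrix whose columns are the frame's x, y, z axes.
In Python, from rig import arm gives the robot as it stands. The module is installed in compiled form; this text tells all that it offers.
- The arm moves only by the tool send_rows, never from a script. Its arguments are lists of equal length, an entry for each row: "linear": the shift along the world's x, y, z as a fraction of full scale, a list of three; "dr": the turn, a rotation vector about the world's x, y, z as a fraction of full scale, a list of three; "claw": the closure, from -1 (fully open) to 1 (shut). A call has 1 to 12 rows; each row shifts and turns the commanded pose from where the row before left it; what a row does not reach is not made up. Full scale, the value 1, is 0.75 m for a shift and 0.08 rad for a turn. A row lasts 1/12 s, in which the tool goes at most 41.7 mm and 7.16 degrees, less where a joint would pass 70% of its speed; a pose out of reach is approached as far as the arm can. A call with a number of a shift or a turn outside -1 to 1 is refused whole. A call with a gripper value outside its range is refused whole. The fingers move at their own pace and stop on an object; "squeeze" is the grip in N (left out, the last holds). Time passes only in rows, so rows that do not move let the fingers close. It gives the time, the measured TCP pose, the force, the opening and the grip force at its end, in the units of the state.
- arm.read_state(): the state, without advancing time (a new reading comes with each control period).
- arm.grab_frame(name): name is "side" or "top"; returns a dict with "frame" (384x512x3 uint8, red, green, blue), "fx", "fy", "cx", "cy" (pixels), "k1" (the pictures are not rectified: a ray, as slopes to the right and down, at radius r is drawn at 1 + k1 r^2 times it, then the intrinsics apply), "cam_to_world" (4x4, takes a point from camera to world coordinates). Camera axes: x right, y down, z forward; pixel columns grow to the right and rows downward; lengths in m; the calibration is good to about 2 mm. A picture is of the moment at which its call begins. There is no depth.
- arm.hand_in(): hands the job in; it is judged then, once.
The state is a dict: "clock": time; "joint_positions": joint angles; "joint_vel": joint speeds; "joint_torque": joint torques, N m; "tcp_pos": TCP position; "orientation": TCP orientation; "wrist_force": force on the tool from outside, world axes, zero at the start; "wrist_torque": the same for the moment, N m; "finger_gap": finger opening in m; "gripper_force": force on a finger pad.
Only numpy, scipy, OpenCV 4.12 (cv2) and the standard library are available. Lean on these libraries where they do the work, as an engineer would, in place of code of your own. Each camera call takes 0.05 s, during which the arm holds its last target. There are 200 camera calls.

## Working session

There is one attempt and no reset: what is moved stays moved. The work goes in short steps, Python scripts to look and compute and a tool call to move; the robot and the scene stay as the last step left them, time stands still between calls to the robot, and variables do not carry over. Pictures are saved under pics/ and viewed, at most 14 in all, crops included, and the job is handed in when it is done.

Besides the shell and the picture viewer there is one more tool, called by a JSON object that holds its "fn" and its "kwargs", one argument or row to a line. send_rows: Moves the arm, as the interface text tells. Its arguments: {"type":"object","properties":{"linear":{"type":"array"},"dr":{"type":"array"},"claw":{"type":"array"},"squeeze":{"type":"number"}},"required":["linear","dr","claw"]}

```bash
mkdir -p pics; cat > h.py <<'E'
import numpy as np, cv2
from rig import arm
def grab(n,fn=None):
    f=arm.grab_frame(n)
    if fn: cv2.imwrite('pics/'+fn,cv2.cvtColor(f['frame'],cv2.COLOR_RGB2BGR))
    return f
def K(f): return np.array([[f['fx'],0,f['cx']],[0,f['fy'],f['cy']],[0,0,1.]]),np.array([f['k1'],0,0,0,0.])
def ray(f,uv):
    k,d=K(f); p=cv2.undistortPoints(np.array(uv,float).reshape(-1,1,2),k,d).reshape(-1,2)
    T=np.array(f['cam_to_world']); r=np.c_[p,np.ones(len(p))]@T[:3,:3].T
    return T[:3,3],r
def onz(f,uv,z):
    o,r=ray(f,uv); return o+r*((z-o[2])/r[:,2])[:,None]
def proj(f,P):
    k,d=K(f); T=np.linalg.inv(np.array(f['cam_to_world']))
    return cv2.projectPoints(np.array(P,float).reshape(-1,1,3),cv2.Rodrigues(T[:3,:3])[0],T[:3,3],k,d)[0].reshape(-1,2)
E
python3 - <<'E'
from h import *
for n in('top','side'):
    f=grab(n,n+'0.png'); print(n,f['fx'],f['k1'],np.round(f['cam_to_world'],3).tolist())
    im=cv2.imread(f'pics/{n}0.png'); cv2.imwrite(f'pics/{n}0b.png',cv2.resize(im,(800,600),interpolation=cv2.INTER_CUBIC))
s=arm.read_state();print(s,arm.grasp_offset)
E
```

```text
top 423.9564709289216 0.0052838444093610435 [[0.019, -0.985, 0.173, 0.288], [-1.0, -0.016, 0.018, -0.085], [-0.015, -0.174, -0.985, 1.415], [0.0, 0.0, 0.0, 1.0]]
side 381.8821416425688 0.0044699928974176115 [[0.887, -0.28, 0.366, 0.072], [-0.461, -0.565, 0.685, -0.931], [0.015, -0.776, -0.63, 0.876], [0.0, 0.0, 0.0, 1.0]]
{'clock': 0.1, 'joint_positions': array([ 1.07320488e+00,  1.16433201e-01,  1.44212940e+00, -1.55085250e-06,
        1.58397903e+00, -3.77779964e-02]), 'joint_vel': array([-1.05008481e-03, -1.21941102e-03, -3.89921493e-03, -7.25678003e-06,
       -1.49788119e-03, -7.15466551e-05]), 'joint_torque': array([ 3.57403238e-03, -7.22897673e+01, -6.23865008e+01,  7.82269752e-02,
        2.28847208e-02, -1.32042533e-04]), 'tcp_pos': array([0.29947459, 0.60475997, 0.21802513]), 'orientation': array([[-8.96135282e-01,  4.43780749e-01, -4.51595433e-04],
       [ 4.43780977e-01,  8.96134894e-01, -8.34641921e-04],
       [ 3.42924086e-05, -9.48361535e-04, -9.99999550e-01]]), 'wrist_force': array([-0.33934407,  0.6386371 , -0.46938026]), 'wrist_torque': array([ 0.01067921, -0.04351755, -0.04898923]), 'gripper_force': 0.0, 'finger_gap': 0.09279624262214425} 0.0188
```

View pics/top0b.png

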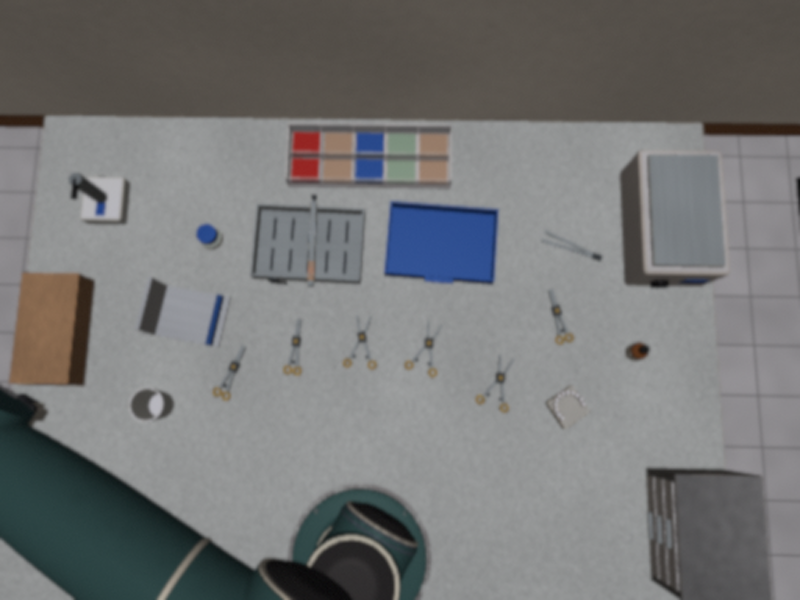

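View pics/side0b.png

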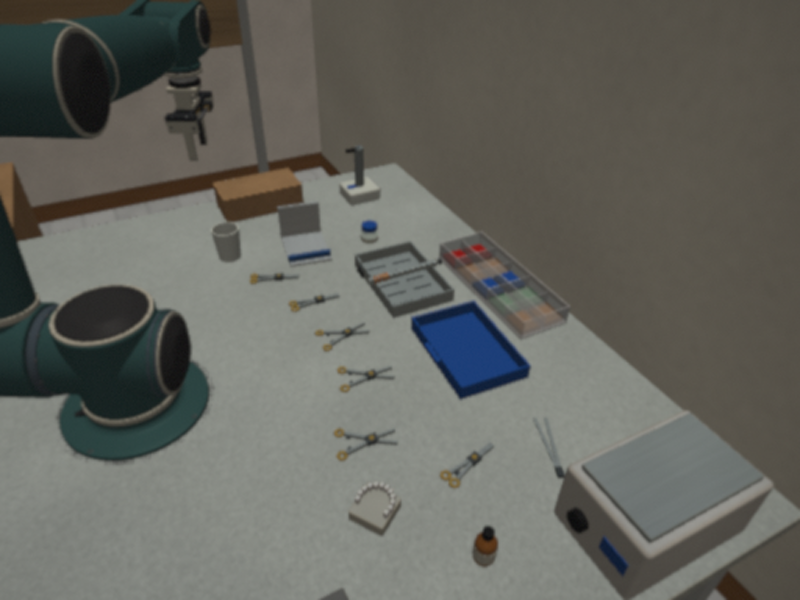

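The top view (800x600) has image up = +x and left = +y.
- Seater: foot at (311,285), tip at (315,197), lying on the cassette centred at (310,244).
- Dish at (442,243).
- Rest at (185,313), with its blue stop on the right and its wall on the left.
- Shut clamps at (233,367), (296,341) and (557,310).
- Open clamps at (362,337), (429,342) and (500,378).

The side view agrees with this.

```bash
cat >> h.py <<'E'
def clamps(f,show=True):
    """brass ring pairs + dark box lock -> origin xy, middle direction, ring spread"""
    im=f['frame']; hsv=cv2.cvtColor(im,cv2.COLOR_RGB2HSV); s=0.64
    brass=((hsv[...,0]>10)&(hsv[...,0]<28)&(hsv[...,1]>80)&(hsv[...,2]>60)).astype(np.uint8)
    n,l,st,c=cv2.connectedComponentsWithStats(brass)
    return [(c[i],st[i,4]) for i in range(1,n) if st[i,4]>=3]
def locks(f):
    g=cv2.cvtColor(f['frame'],cv2.COLOR_RGB2GRAY)
    n,l,st,c=cv2.connectedComponentsWithStats((g<85).astype(np.uint8))
    out=[]
    for i in range(1,n):
        if 6<=st[i,4]<=60:
            m=l==i; v,u=np.nonzero(m); w=120-g[m].astype(float); out.append((np.array([(u*w).sum(),(v*w).sum()])/w.sum(),st[i,4]))
    return out
E
python3 - <<'E'
from h import *
f=grab('top')
print('brass');
for c,a in clamps(f): print(np.round(c,1),a,np.round(onz(f,c,.004)[0],3)[:2])
print('dark')
for c,a in locks(f): print(np.round(c,1),a,np.round(onz(f,c,.009)[0],3)[:2])
im=f['frame'].astype(int);hsv=cv2.cvtColor(f['frame'],cv2.COLOR_RGB2HSV)
b=((hsv[...,0]>105)&(hsv[...,0]<125)&(hsv[...,1]>150)).astype(np.uint8)
n,l,st,c=cv2.connectedComponentsWithStats(b)
for i in range(1,n):
    if st[i,4]>40:
        r=cv2.minAreaRect(np.argwhere(l==i)[:,::-1].astype(np.float32)); bx=cv2.boxPoints(r)
        print('blue',st[i],np.round(onz(f,bx,.035 if st[i,4]>1000 else .021),3)[:,:2].tolist())
# rest/cassette crop
cr=f['frame'][110:235,80:245]; cv2.imwrite('pics/c1.png',cv2.cvtColor(cv2.resize(cr,None,fx=4.8,fy=4.8,interpolation=cv2.INTER_CUBIC),cv2.COLOR_RGB2BGR))
E
```

```text
brass
[470.  85.] 3 [ 0.922 -0.817]
[ 29.1 210.2] 2599 [0.455 0.69 ]
[356.  198.3] 7 [ 0.514 -0.41 ]
[231.3 215. ] 7 [0.45  0.007]
[360.8 216.7] 9 [ 0.452 -0.425]
[188.7 218. ] 7 [0.438 0.149]
[274.1 219.1] 8 [ 0.439 -0.137]
[407.2 224.6] 52 [ 0.429 -0.577]
[149.  234.3] 7 [0.381 0.279]
[186.7 236.7] 9 [0.375 0.153]
[320.  241.3] 7 [ 0.368 -0.289]
[141.3 251.6] 9 [0.324 0.301]
dark
[333.3  59.4] 7 [ 1.011 -0.341]
[214.  82.] 7 [0.92 0.08]
[195.6 115.7] 27 [0.795 0.14 ]
[510.7 122. ] 34 [ 0.787 -0.943]
[ 79.8 129.7] 54 [0.738 0.541]
[236.1 116.5] 30 [ 0.794 -0.001]
[216.2 134.9] 50 [0.726 0.066]
[381.5 164. ] 10 [ 0.632 -0.498]
[176.9 178.8] 35 [0.57  0.194]
[355.3 198.8] 17 [ 0.511 -0.407]
[190.  218.5] 16 [0.435 0.144]
[231.7 217. ] 6 [0.443 0.005]
[150.1 234.4] 22 [0.38  0.274]
[319.3 241.4] 17 [ 0.367 -0.286]
[106.5 258.9] 59 [0.297 0.413]
[438.5 313.1] 18 [ 0.148 -0.662]
[445.1 341.7] 14 [ 0.062 -0.677]
[440.1 342.4] 13 [ 0.059 -0.661]
[449.4 354.8] 58 [ 0.023 -0.688]
blue [229  86  16  10 151] [[0.901, 0.026], [0.901, -0.026], [0.868, -0.027], [0.868, 0.025]]
blue [229 103  15  10 150] [[0.838, 0.024], [0.839, -0.024], [0.806, -0.025], [0.805, 0.023]]
blue [ 247  131   70   49 3040] [[0.577, -0.043], [0.737, -0.052], [0.722, -0.279], [0.563, -0.266]]
blue [127 145  11  10  90] [[0.682, 0.369], [0.683, 0.334], [0.651, 0.332], [0.651, 0.366]]
blue [133 190   8  29  50] [[0.433, 0.332], [0.528, 0.316], [0.526, 0.31], [0.432, 0.326]]
```

View pics/c1.png

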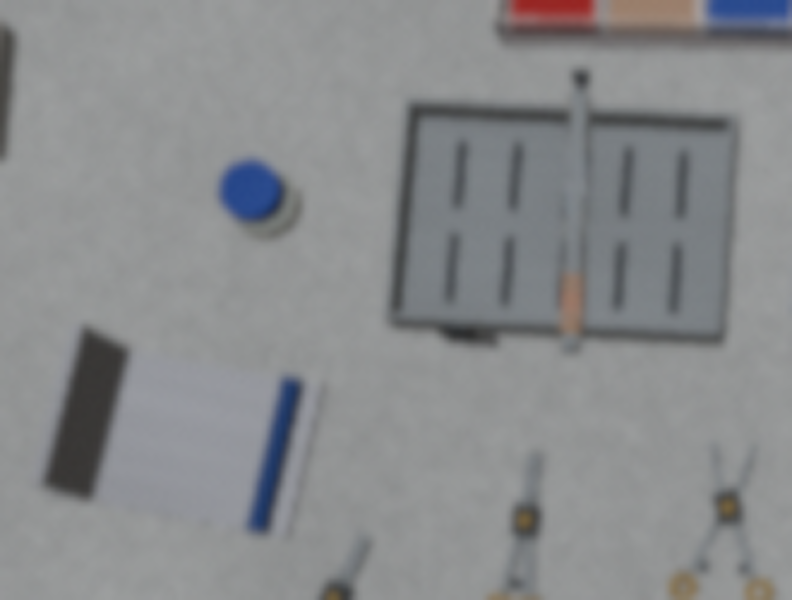

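The crop shows six brass hinge screws, which match the six small brass blobs and so give the lock centres. Crop pixel positions:
- Seater: foot (571,349), tip (581,75).
- Cassette rim corners: (410,104), (738,119), (722,341), (391,322).
- Stop: (291,378) to (258,532).
- Wall foot: (128,349) to (92,497).

```bash
python3 - <<'E'
from h import *
f=grab('top'); fs=grab('side')
o=lambda P:np.array(P)/4.8+[80,110]
P=lambda n,uv,z:print(n,np.round(onz(f,o(uv),z),3)[:,:2].tolist())
c=onz(f,o([(410,104),(738,119),(722,341),(391,322)]),.035)[:,:2]
print('cass',c.round(3).tolist(),c.mean(0),[np.linalg.norm(c[i]-c[i-1]).round(3) for i in range(4)])
P('seater foot,tip',[(571,349),(581,75)],.042)
P('stop',[(281,376),(250,530),(301,380),(268,534)],.021)
P('plate left/right',[(128,349),(92,497)],.006);P('walltop far',[(83,327),(45,486),(128,349),(92,497)],.096)
hsv=cv2.cvtColor(f['frame'],cv2.COLOR_RGB2HSV)
b=((hsv[...,0]>8)&(hsv[...,0]<30)&(hsv[...,1]>50)&(hsv[...,2]>50)).astype(np.uint8)
n,l,st,cc=cv2.connectedComponentsWithStats(b)
for i in range(1,n):
    if 3<st[i,4]<70 and st[i,1]>185: print(cc[i].round(1),st[i,2:5],onz(f,cc[i],.008)[0,:2].round(4))
E
```

```text
cass [[0.727, 0.236], [0.72, 0.004], [0.56, 0.011], [0.57, 0.241]] [0.64408268 0.12289926] [np.float64(0.158), np.float64(0.233), np.float64(0.16), np.float64(0.231)]
seater foot,tip [[0.551, 0.114], [0.748, 0.115]]
stop [[0.533, 0.319], [0.425, 0.333], [0.53, 0.305], [0.422, 0.321]]
plate left/right [[0.553, 0.433], [0.447, 0.45]]
walltop far [[0.55, 0.432], [0.444, 0.448], [0.536, 0.4], [0.437, 0.416]]
[356.1 198.4] [ 3  4 11] [ 0.5131 -0.4098]
[231.  215.2] [ 3  4 10] [0.4491 0.0073]
[360.8 216.5] [12  6 52] [ 0.4525 -0.4239]
[189. 218.] [3 3 9] [0.4373 0.1473]
[274.  219.2] [ 3  4 10] [ 0.4383 -0.1362]
[221.8 232. ] [ 5  5 22] [0.3927 0.0362]
[237.7 233. ] [ 6  5 22] [ 0.3903 -0.0167]
[261.2 233.1] [ 6  5 21] [ 0.3914 -0.0943]
[149.  234.2] [ 3  4 10] [0.381  0.2779]
[186.6 236.5] [12  6 53] [0.3758 0.1525]
[276.5 238. ] [ 6  5 24] [ 0.3762 -0.1451]
[320.1 241.4] [ 3  4 11] [ 0.3678 -0.2885]
[141.2 251.6] [11  8 51] [0.3233 0.3   ]
[306.8 255.2] [ 6  6 25] [ 0.322  -0.2447]
[322.3 260.6] [ 6  6 25] [ 0.3055 -0.2951]
```

{"fn": "send_rows", "kwargs": {
  "linear": [
    [0.01375,-0.0192,0],
    [0.01375,-0.0192,0],
    [0.01375,-0.0192,0],
    [0.01375,-0.0192,0],
    [0.01375,-0.0192,0],
    [0.01375,-0.0192,0],
    [0.01375,-0.0192,0],
    [0.01375,-0.0192,0],
    [0.01375,-0.0192,0],
    [0.01375,-0.0192,0],
    [0.01375,-0.0192,0],
    [0.01375,-0.0192,0]
  ],
  "dr": [
    [0,0,-0.986],
    [0,0,-0.986],
    [0,0,-0.986],
    [0,0,-0.986],
    [0,0,-0.986],
    [0,0,-0.986],
    [0,0,-0.986],
    [0,0,-0.986],
    [0,0,-0.986],
    [0,0,-0.986],
    [0,0,-0.986],
    [0,0,-0.986]
  ],
  "claw": [0,0,0,0,0,0,0,0,0,0,0,0],
  "squeeze": 30
}}

```text
clock: 1.25
tcp_pos: [0.4237, 0.4313, 0.2186]
orientation: [[-0.16, 0.987, -0.0], [0.987, 0.16, -0.0], [-0.0, -0.0, -1.0]]
wrist_force: [0.5, -0.2, 0.0]
finger_gap: 0.0467
gripper_force: 0.0
```

{"fn": "send_rows", "kwargs": {
  "linear": [
    [0.01375,-0.0192,0],
    [0.01375,-0.0192,0],
    [0.01375,-0.0192,0],
    [0.01375,-0.0192,0],
    [0.01375,-0.0192,0],
    [0.01375,-0.0192,0],
    [0.01375,-0.0192,0],
    [0.01375,-0.0192,0],
    [0.01375,-0.0192,0],
    [0.01375,-0.0192,0],
    [0.01375,-0.0192,0],
    [0.01375,-0.0192,0]
  ],
  "dr": [
    [0,0,-0.986],
    [0,0,-0.986],
    [0,0,-0.986],
    [0,0,-0.986],
    [0,0,-0.986],
    [0,0,-0.986],
    [0,0,-0.986],
    [0,0,-0.986],
    [0,0,-0.986],
    [0,0,-0.986],
    [0,0,-0.986],
    [0,0,-0.986]
  ],
  "claw": [0,0,0,0,0,0,0,0,0,0,0,0]
}}

```text
clock: 2.25
tcp_pos: [0.5475, 0.2585, 0.2186]
orientation: [[0.708, 0.707, -0.0], [0.707, -0.708, -0.0], [-0.0, -0.0, -1.0]]
wrist_force: [1.0, 0.1, -0.2]
finger_gap: 0.0466
gripper_force: 0.0
```

{"fn": "send_rows", "kwargs": {
  "linear": [
    [0.01375,-0.0192,-0.014],
    [0.01375,-0.0192,-0.014],
    [0.01375,-0.0192,-0.014],
    [0.01375,-0.0192,-0.014],
    [0.01375,-0.0192,-0.014],
    [0.01375,-0.0192,-0.014],
    [0.01375,-0.0192,-0.014],
    [0.01375,-0.0192,-0.014],
    [0.01375,-0.0192,-0.014],
    [0.01375,-0.0192,-0.014],
    [0,0,0],
    [0,0,0]
  ],
  "dr": [
    [0,0,-0.986],
    [0,0,-0.986],
    [0,0,-0.986],
    [0,0,-0.986],
    [0,0,-0.986],
    [0,0,-0.986],
    [0,0,-0.986],
    [0,0,-0.986],
    [0,0,-0.986],
    [0,0,-0.986],
    [0,0,0],
    [0,0,0]
  ],
  "claw": [0,0,0,0,0,0,0,0,0,0,0,0]
}}

```text
clock: 3.25
tcp_pos: [0.65, 0.1148, 0.1129]
orientation: [[1.0, 0.0, -0.002], [0.0, -1.0, -0.0], [-0.002, 0.0, -1.0]]
wrist_force: [0.8, 0.3, -0.6]
finger_gap: 0.0461
gripper_force: 0.0
```

{"fn": "send_rows", "kwargs": {
  "linear": [
    [0,0,-0.02],
    [0,0,-0.02],
    [0,0,-0.02],
    [0,0,-0.02],
    [0,0,-0.02],
    [0,0,-0.0187],
    [0,0,0],
    [0,0,0],
    [0,0,0],
    [0,0,0],
    [0,0,0],
    [0,0,0]
  ],
  "dr": [
    [0,0,0],
    [0,0,0],
    [0,0,0],
    [0,0,0],
    [0,0,0],
    [0,0,0],
    [0,0,0],
    [0,0,0],
    [0,0,0],
    [0,0,0],
    [0,0,0],
    [0,0,0]
  ],
  "claw": [0,0,0,0,0,0,0,1,1,1,1,1],
  "squeeze": 40
}}

```text
clock: 4.25
tcp_pos: [0.6505, 0.1153, 0.0254]
orientation: [[1.0, -0.0, 0.001], [-0.0, -1.0, 0.0], [0.001, -0.0, -1.0]]
wrist_force: [0.5, 0.6, -0.3]
finger_gap: 0.0177
gripper_force: 0.0
```

{"fn": "send_rows", "kwargs": {
  "linear": [
    [0,0,0],
    [0,0,0.012],
    [0,0,0.02],
    [0,0,0.02],
    [0,0,0.02],
    [0,0,0.02],
    [0,0,0.02],
    [0,0,0.02],
    [0,0,0.02],
    [0,0,0.02],
    [0,0,0],
    [0,0,0]
  ],
  "dr": [
    [0,0,0],
    [0,0,0],
    [0,0,0],
    [0,0,0],
    [0,0,0],
    [0,0,0],
    [0,0,0],
    [0,0,0],
    [0,0,0],
    [0,0,0],
    [0,0,0],
    [0,0,0]
  ],
  "claw": [1,1,1,1,1,1,1,1,1,1,1,1]
}}

```text
clock: 5.25
tcp_pos: [0.6505, 0.1154, 0.1545]
orientation: [[1.0, -0.0, 0.001], [-0.0, -1.0, 0.0], [0.001, -0.0, -1.0]]
wrist_force: [-0.5, -0.2, -0.6]
finger_gap: 0.0127
gripper_force: 40.0
```

```bash
python3 - <<'E'
from h import *
f=grab('side')
c=f['frame']; 
s=arm.read_state(); p=proj(f,[s['tcp_pos']])[0]; print(p)
u,v=int(p[0]),int(p[1]); x0=max(0,u-80);y0=max(0,v-60)
cv2.imwrite('pics/s1.png',cv2.cvtColor(cv2.resize(c[y0:y0+120,x0:x0+160],None,fx=5,fy=5,interpolation=cv2.INTER_CUBIC),cv2.COLOR_RGB2BGR));print(x0,y0)
E
```

```text
[259.7764203  147.89842059]
179 87
```

View pics/s1.png

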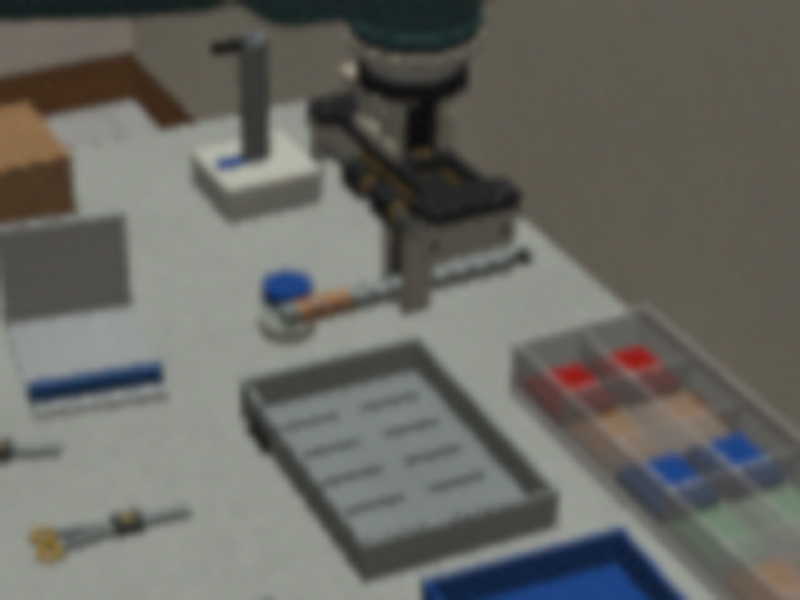

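```bash
python3 - <<'E'
from h import *
f=grab('side')
o,r=ray(f,[(179+281/5,87+311/5),(179+528/5,87+257/5)])
print((o+r*((.1154-o[1])/r[:,1])[:,None]).round(4))
E
```

```text
[[0.5522 0.1154 0.174 ]
 [0.7539 0.1154 0.1662]]
```

{"fn": "send_rows", "kwargs": {
  "linear": [
    [-0.0116,0.0223,0.0044],
    [-0.0116,0.0223,0.0044],
    [-0.0116,0.0223,0.0044],
    [-0.0116,0.0223,0.0044],
    [-0.0116,0.0223,0.0044],
    [-0.0116,0.0223,0.0044],
    [-0.0116,0.0223,0.0044],
    [-0.0116,0.0223,0.0044],
    [-0.0116,0.0223,0.0044],
    [-0.0116,0.0223,0.0044],
    [-0.0116,0.0223,0.0044],
    [-0.0116,0.0223,0.0044]
  ],
  "dr": [
    [0,0,0.9866],
    [0,0,0.9866],
    [0,0,0.9866],
    [0,0,0.9866],
    [0,0,0.9866],
    [0,0,0.9866],
    [0,0,0.9866],
    [0,0,0.9866],
    [0,0,0.9866],
    [0,0,0.9866],
    [0,0,0.9866],
    [0,0,0.9866]
  ],
  "claw": [1,1,1,1,1,1,1,1,1,1,1,1]
}}

```text
clock: 6.35
tcp_pos: [0.545, 0.3166, 0.192]
orientation: [[0.581, 0.814, -0.002], [0.814, -0.581, -0.001], [-0.002, -0.001, -1.0]]
wrist_force: [0.3, 0.7, -0.6]
finger_gap: 0.0127
gripper_force: 40.0
```

{"fn": "send_rows", "kwargs": {
  "linear": [
    [-0.0116,0.0223,0.0044],
    [-0.0116,0.0223,0.0044],
    [-0.0116,0.0223,0.0044],
    [-0.0116,0.0223,0.0044],
    [-0.0116,0.0223,0.0044],
    [-0.0116,0.0223,0.0044],
    [0,0,0],
    [0,0,0],
    [0,0,0],
    [0,0,0],
    [0,0,0],
    [0,0,0]
  ],
  "dr": [
    [0,0,0.9866],
    [0,0,0.9866],
    [0,0,0.9866],
    [0,0,0.9866],
    [0,0,0.9866],
    [0,0,0.9866],
    [0.9636,-0.1457,0],
    [0.9636,-0.1457,0],
    [0.9636,-0.1457,0],
    [0.9636,-0.1457,0],
    [0.9636,-0.1457,0],
    [0.9636,-0.1457,0]
  ],
  "claw": [1,1,1,1,1,1,1,1,1,1,1,1]
}}

```text
clock: 7.35
tcp_pos: [0.4934, 0.4162, 0.2121]
orientation: [[0.134, 0.989, 0.068], [0.881, -0.15, 0.448], [0.453, -0.001, -0.891]]
wrist_force: [-0.0, 0.9, -1.4]
finger_gap: 0.0127
gripper_force: 40.0
```

{"fn": "send_rows", "kwargs": {
  "linear": [
    [0,0,0],
    [0,0,0],
    [0,0,0],
    [0,0,-0.02],
    [0,0,-0.02],
    [0,0,-0.02],
    [0,0,-0.02],
    [0,0,-0.02],
    [0,0,-0.02],
    [0,0,-0.02],
    [0,0,0],
    [0,0,0]
  ],
  "dr": [
    [0.9636,-0.1457,0],
    [0.9636,-0.1457,0],
    [0.9636,-0.1457,0],
    [0,0,0],
    [0,0,0],
    [0,0,0],
    [0,0,0],
    [0,0,0],
    [0,0,0],
    [0,0,0],
    [0,0,0],
    [0,0,0]
  ],
  "claw": [1,1,1,1,1,1,1,1,1,1,1,1]
}}

```text
clock: 8.35
tcp_pos: [0.4933, 0.4164, 0.107]
orientation: [[0.115, 0.989, 0.095], [0.756, -0.149, 0.638], [0.645, -0.002, -0.764]]
wrist_force: [-0.0, -0.1, -0.6]
finger_gap: 0.0126
gripper_force: 40.0
```

```bash
python3 - <<'E'
from h import *
s=arm.read_state();print(s['joint_positions'].round(2),s['finger_gap'],s['tcp_pos'])
f=grab('side');p=proj(f,[s['tcp_pos']])[0]; print(p);c=f['frame']
x0=int(p[0])-75;y0=int(p[1])-50
a=cv2.resize(c[y0:y0+110,x0:x0+150],None,fx=5,fy=5,interpolation=cv2.INTER_CUBIC)
cv2.imwrite('pics/s2.png',cv2.cvtColor(a,cv2.COLOR_RGB2BGR));print(x0,y0)
E
```

```text
[ 0.4  -0.12  1.98  0.71  1.    0.24] 0.012608800965911743 [0.49329741 0.41636896 0.10698067]
[191.01563719 131.86987931]
116 81
```

View pics/s2.png

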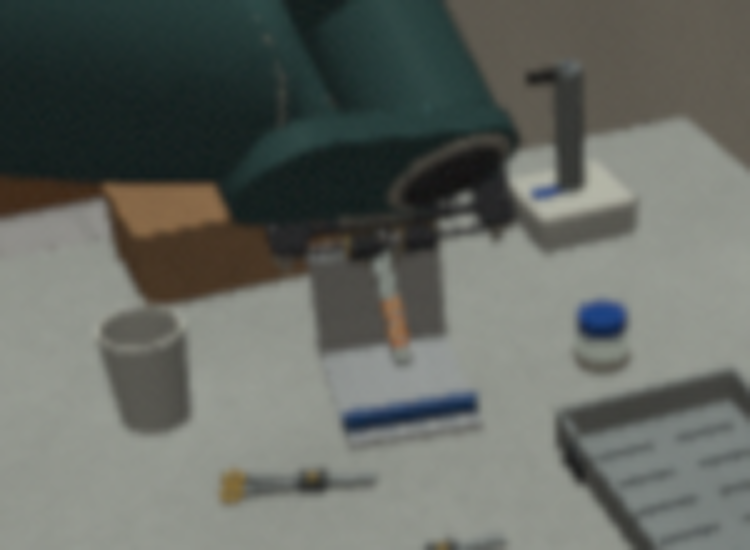

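{"fn": "send_rows", "kwargs": {
  "linear": [
    [0.0007,0.004,-0.0089],
    [0,0,-0.0089],
    [0,0,-0.0089],
    [0,0,-0.0089],
    [0,0,-0.0089],
    [0,0,-0.006],
    [0,0,0],
    [0,0,0]
  ],
  "dr": [
    [0,0,0],
    [0,0,0],
    [0,0,0],
    [0,0,0],
    [0,0,0],
    [0,0,0],
    [0,0,0],
    [0,0,0]
  ],
  "claw": [1,1,1,1,1,1,1,1]
}}

```text
clock: 9.07
tcp_pos: [0.494, 0.4193, 0.0698]
orientation: [[0.115, 0.989, 0.096], [0.755, -0.15, 0.638], [0.645, -0.001, -0.764]]
wrist_force: [-0.5, -0.4, -0.3]
finger_gap: 0.0125
gripper_force: 40.0
```

{"fn": "send_rows", "kwargs": {
  "linear": [
    [0,0,-0.0013],
    [0,0,-0.0013],
    [0,0,0]
  ],
  "dr": [
    [0,0,0],
    [0,0,0],
    [0,0,0]
  ],
  "claw": [1,1,1]
}}

```text
clock: 9.32
tcp_pos: [0.4942, 0.4194, 0.0683]
orientation: [[0.114, 0.989, 0.097], [0.755, -0.15, 0.638], [0.646, 0.0, -0.764]]
wrist_force: [-0.2, 0.3, -1.9]
finger_gap: 0.0123
gripper_force: 40.0
```

{"fn": "send_rows", "kwargs": {
  "linear": [
    [0,0,-0.0013],
    [0,0,-0.0013],
    [0,0,0]
  ],
  "dr": [
    [0,0,0],
    [0,0,0],
    [0,0,0]
  ],
  "claw": [1,1,1]
}}

```text
clock: 9.57
tcp_pos: [0.494, 0.4193, 0.0661]
orientation: [[0.114, 0.989, 0.096], [0.755, -0.15, 0.638], [0.645, -0.0, -0.764]]
wrist_force: [0.1, 1.1, -0.2]
finger_gap: 0.0126
gripper_force: 40.0
```

{"fn": "send_rows", "kwargs": {
  "linear": [
    [0,0,-0.0013],
    [0,0,-0.0013],
    [0,0,0]
  ],
  "dr": [
    [0,0,0],
    [0,0,0],
    [0,0,0]
  ],
  "claw": [1,1,1]
}}

```text
clock: 9.82
tcp_pos: [0.494, 0.4193, 0.064]
orientation: [[0.114, 0.989, 0.096], [0.755, -0.15, 0.638], [0.645, -0.0, -0.764]]
wrist_force: [0.0, -0.7, -0.6]
finger_gap: 0.0128
gripper_force: 40.0
```

{"fn": "send_rows", "kwargs": {
  "linear": [
    [0,0,-0.0013],
    [0,0,0]
  ],
  "dr": [
    [0,0,0],
    [0,0,0]
  ],
  "claw": [1,1]
}}

```text
clock: 9.98
tcp_pos: [0.494, 0.4193, 0.0631]
orientation: [[0.114, 0.989, 0.096], [0.755, -0.15, 0.638], [0.645, -0.0, -0.764]]
wrist_force: [-0.3, 0.4, -0.8]
finger_gap: 0.013
gripper_force: 40.0
```

```bash
python3 - <<'E'
from h import *
s=arm.read_state();print(s['tcp_pos'],s['wrist_force'],s['wrist_torque'])
f=grab('side');p=proj(f,[s['tcp_pos']])[0]; c=f['frame']
x0=int(p[0])-40;y0=int(p[1])-30
a=cv2.resize(c[y0:y0+60,x0:x0+80],None,fx=8,fy=8,interpolation=cv2.INTER_CUBIC)
cv2.imwrite('pics/s3.png',cv2.cvtColor(a,cv2.COLOR_RGB2BGR));print(x0,y0)
E
```

```text
[0.49402218 0.41932355 0.06310693] [-0.31190895  0.41867069 -0.80951841] [-0.49405947  0.13054704  0.0652303 ]
151 110
```

View pics/s3.png

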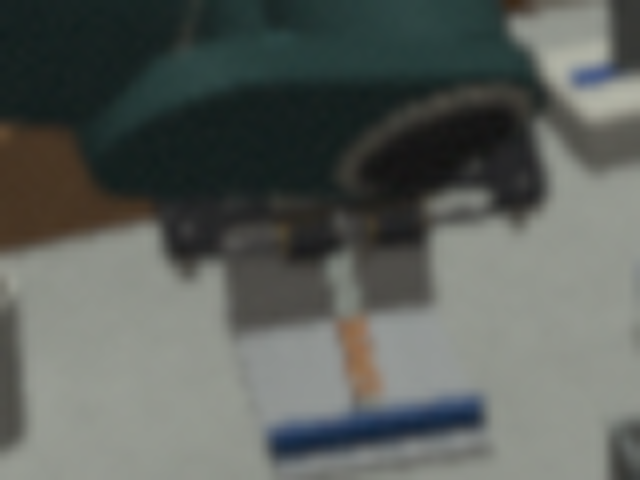

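The seater foot now sits just behind the stop at crop (368,400), with no contact yet. I keep lowering in 1 mm steps.

{"fn": "send_rows", "kwargs": {
  "linear": [
    [0,0,-0.0013],
    [0,0,0]
  ],
  "dr": [
    [0,0,0],
    [0,0,0]
  ],
  "claw": [1,1]
}}

```text
clock: 10.2
tcp_pos: [0.4942, 0.4194, 0.0624]
orientation: [[0.114, 0.989, 0.097], [0.755, -0.15, 0.638], [0.646, 0.0, -0.764]]
wrist_force: [0.0, -0.8, -0.1]
finger_gap: 0.0125
gripper_force: 40.0
```

{"fn": "send_rows", "kwargs": {
  "linear": [
    [0,0,-0.0013],
    [0,0,0]
  ],
  "dr": [
    [0,0,0],
    [0,0,0]
  ],
  "claw": [1,1]
}}

```text
clock: 10.37
tcp_pos: [0.4944, 0.4196, 0.0621]
orientation: [[0.114, 0.989, 0.097], [0.755, -0.15, 0.639], [0.646, 0.0, -0.763]]
wrist_force: [-2.4, -4.0, 6.2]
finger_gap: 0.0129
gripper_force: 40.0
```

{"fn": "send_rows", "kwargs": {
  "linear": [
    [0,0,-0.0013],
    [0,0,0]
  ],
  "dr": [
    [0,0,0],
    [0,0,0]
  ],
  "claw": [1,1]
}}

```text
clock: 10.53
tcp_pos: [0.4945, 0.4197, 0.0619]
orientation: [[0.113, 0.989, 0.097], [0.754, -0.149, 0.639], [0.647, 0.001, -0.763]]
wrist_force: [-6.9, -7.9, 13.1]
finger_gap: 0.0124
gripper_force: 40.0
```

{"fn": "send_rows", "kwargs": {
  "linear": [
    [0,0,0.0018],
    [-0.0002,-0.001,-0.0009],
    [0,0,0]
  ],
  "dr": [
    [0,0,0],
    [0,0,0],
    [0,0,0]
  ],
  "claw": [1,1,1]
}}

```text
clock: 10.78
tcp_pos: [0.4943, 0.4188, 0.0618]
orientation: [[0.114, 0.989, 0.097], [0.754, -0.15, 0.639], [0.646, 0.001, -0.763]]
wrist_force: [-1.1, -0.7, 5.9]
finger_gap: 0.0129
gripper_force: 40.0
```

{"fn": "send_rows", "kwargs": {
  "linear": [
    [-0.0002,-0.001,-0.0009],
    [0,0,0]
  ],
  "dr": [
    [0,0,0],
    [0,0,0]
  ],
  "claw": [1,1]
}}

```text
clock: 10.95
tcp_pos: [0.4944, 0.4182, 0.0615]
orientation: [[0.114, 0.989, 0.098], [0.754, -0.15, 0.639], [0.647, 0.001, -0.763]]
wrist_force: [-0.7, 0.5, 7.7]
finger_gap: 0.013
gripper_force: 40.0
```

{"fn": "send_rows", "kwargs": {
  "linear": [
    [-0.0002,-0.001,-0.0009],
    [0,0,0]
  ],
  "dr": [
    [0,0,0],
    [0,0,0]
  ],
  "claw": [1,1]
}}

```text
clock: 11.12
tcp_pos: [0.4945, 0.4179, 0.0614]
orientation: [[0.114, 0.989, 0.098], [0.753, -0.15, 0.64], [0.648, 0.001, -0.762]]
wrist_force: [0.6, 6.3, 9.0]
finger_gap: 0.0127
gripper_force: 40.0
```

```bash
python3 - <<'E'
from h import *
s=arm.read_state();print(s['tcp_pos'],s['wrist_force'],s['wrist_torque'])
f=grab('top');p=proj(f,[s['tcp_pos']])[0]; c=f['frame']
x0=int(p[0])-50;y0=int(p[1])-35
a=cv2.resize(c[y0:y0+80,x0:x0+100],None,fx=7,fy=7,interpolation=cv2.INTER_CUBIC)
cv2.imwrite('pics/s4.png',cv2.cvtColor(a,cv2.COLOR_RGB2BGR));print(x0,y0)
E
```

```text
[0.49446365 0.41791163 0.06144474] [0.58235712 6.33129337 9.01385631] [ 1.25794612 -0.04343335  0.01097385]
54 162
```

View pics/s4.png

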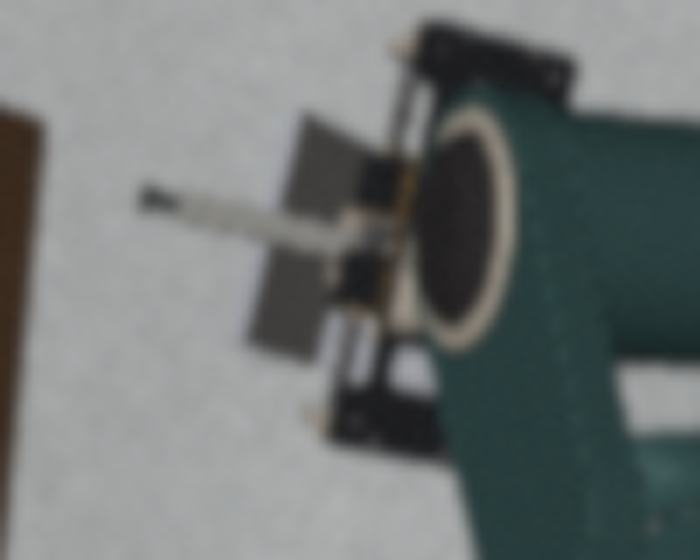

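The seater crosses the wall top at crop (270,235), near its middle. The forces (+y 6 N, +z 9 N) show the foot on both the plate and the stop, so I release and retreat along the tool axis.

{"fn": "send_rows", "kwargs": {
  "linear": [
    [0,0,0],
    [0,0,0],
    [0,0,0],
    [0,0,0],
    [0,0,0],
    [0,0,0],
    [-0.0007,-0.0042,0.005],
    [-0.0007,-0.0042,0.005],
    [-0.0013,-0.0085,0.0102],
    [-0.0013,-0.0085,0.0102],
    [-0.0013,-0.0085,0.0102],
    [-0.0013,-0.0085,0.0102]
  ],
  "dr": [
    [0,0,0],
    [0,0,0],
    [0,0,0],
    [0,0,0],
    [0,0,0],
    [0,0,0],
    [0,0,0],
    [0,0,0],
    [0,0,0],
    [0,0,0],
    [0,0,0],
    [0,0,0]
  ],
  "claw": [0.5,0.4,0.3,0.2,0.2,0.2,0.2,0.2,0.2,0.2,0.2,0.2]
}}

```text
clock: 12.17
tcp_pos: [0.4887, 0.3845, 0.0991]
orientation: [[0.114, 0.989, 0.097], [0.755, -0.15, 0.638], [0.646, 0.001, -0.764]]
wrist_force: [0.5, 0.2, 0.1]
finger_gap: 0.0372
gripper_force: 0.0
```

{"fn": "send_rows", "kwargs": {
  "linear": [
    [-0.002,-0.0128,0.0152],
    [-0.002,-0.0128,0.0152],
    [-0.002,-0.0128,0.0152],
    [-0.002,-0.0128,0.0152],
    [-0.002,-0.0128,0.0152],
    [-0.002,-0.0128,0.0152],
    [0,0,0.0152],
    [0,0,0.01],
    [0,0,0],
    [0,0,0],
    [0,0,0],
    [0,0,0]
  ],
  "dr": [
    [0,0,0],
    [0,0,0],
    [0,0,0],
    [-0.9636,0.1457,0],
    [-0.9636,0.1457,0],
    [-0.9636,0.1457,0],
    [-0.9636,0.1457,0],
    [-0.9636,0.1457,0],
    [-0.9636,0.1457,0],
    [-0.9636,0.1457,0],
    [-0.9636,0.1457,0],
    [-0.9636,0.1457,0]
  ],
  "claw": [0.2,0.2,0.2,0.2,0.2,0.2,0.2,0.2,0.2,0.2,0.2,0.2]
}}

```text
clock: 13.17
tcp_pos: [0.4799, 0.3271, 0.1866]
orientation: [[0.151, 0.989, 0.001], [0.989, -0.151, -0.003], [-0.003, 0.002, -1.0]]
wrist_force: [-0.4, -0.3, -0.9]
finger_gap: 0.0372
gripper_force: 0.0
```

```bash
cat >> h.py <<'E'
def find(f,zt=.011):
    hsv=cv2.cvtColor(f['frame'],cv2.COLOR_RGB2HSV)
    b=((hsv[...,0]>8)&(hsv[...,0]<30)&(hsv[...,1]>50)&(hsv[...,2]>50)).astype(np.uint8)
    n,l,st,cc=cv2.connectedComponentsWithStats(b); H=[];R=[]
    for i in range(1,n):
        a=st[i,4]
        if 4<=a<=15: H.append((cc[i],onz(f,cc[i],zt)[0,:2]))
        elif 15<a<70: R.append((onz(f,cc[i],.006)[0,:2],a))
    for px,h in H:
        r=[(q,a) for q,a in R if np.linalg.norm(q-h)<.085]
        if not r: continue
        m=np.average([q for q,a in r],axis=0,weights=[a for q,a in r]); d=h-m
        kind='SHUT' if len(r)==1 else 'OPEN'; sp=np.linalg.norm(r[0][0]-r[-1][0])
        print(kind,'px',px.round(1),'hinge',h.round(4),'mid yaw',np.degrees(np.arctan2(d[1],d[0])).round(1),'ring dist',np.linalg.norm(d).round(3),'sep',sp.round(3))
E
python3 - <<'E'
from h import *
find(grab('top')); print('side'); find(grab('side'))
E
```

```text
SHUT px [356.1 198.4] hinge [ 0.5126 -0.4091] mid yaw 14.3 ring dist 0.062 sep 0.0
OPEN px [231.  215.2] hinge [0.4488 0.0071] mid yaw -2.1 ring dist 0.057 sep 0.053
SHUT px [189. 218.] hinge [0.437  0.1468] mid yaw -6.0 ring dist 0.062 sep 0.0
OPEN px [274.  219.2] hinge [ 0.438  -0.1361] mid yaw -15.0 ring dist 0.056 sep 0.053
OPEN px [320.1 241.4] hinge [ 0.3676 -0.2881] mid yaw -18.4 ring dist 0.057 sep 0.053
side
SHUT px [178.  176.3] hinge [0.3789 0.2747] mid yaw -22.7 ring dist 0.062 sep 0.0
SHUT px [204.  190.3] hinge [0.4361 0.1467] mid yaw -3.4 ring dist 0.062 sep 0.0
OPEN px [222.  211.5] hinge [0.4473 0.0064] mid yaw 1.1 ring dist 0.057 sep 0.053
OPEN px [237.2 238.5] hinge [ 0.4374 -0.1368] mid yaw -14.6 ring dist 0.058 sep 0.053
OPEN px [237.4 279.6] hinge [ 0.3663 -0.2874] mid yaw -12.9 ring dist 0.057 sep 0.053
```

{"fn": "send_rows", "kwargs": {
  "linear": [
    [-0.0078,-0.0039,0],
    [-0.0078,-0.0039,0],
    [-0.0078,-0.0039,0],
    [-0.0078,-0.0039,0],
    [-0.0078,-0.0039,0],
    [-0.0078,-0.0039,0],
    [-0.0078,-0.0039,0],
    [-0.0078,-0.0039,0],
    [-0.0078,-0.0039,0],
    [-0.0078,-0.0039,0],
    [-0.0078,-0.0039,0],
    [-0.0078,-0.0039,-0.01]
  ],
  "dr": [
    [0,0,0.98],
    [0,0,0.98],
    [0,0,0.98],
    [0,0,0.98],
    [0,0,0.98],
    [0,0,0.98],
    [0,0,0.98],
    [0,0,0.98],
    [0,0,0.98],
    [0,0,0.98],
    [0,0,0.98],
    [0,0,0.98]
  ],
  "claw": [0,0,0,0,0,0,0,0,0,0,0,0]
}}

```text
clock: 14.27
tcp_pos: [0.4095, 0.2921, 0.1791]
orientation: [[-0.713, 0.701, 0.002], [0.701, 0.713, 0.004], [0.001, 0.004, -1.0]]
wrist_force: [0.7, 0.6, 0.5]
finger_gap: 0.0465
gripper_force: 0.0
```

{"fn": "send_rows", "kwargs": {
  "linear": [
    [-0.0078,-0.0039,-0.025],
    [-0.0078,-0.0039,-0.025],
    [-0.0078,-0.0039,-0.025],
    [-0.0078,-0.0039,-0.025],
    [-0.0078,-0.0039,-0.025],
    [0,0,-0.025],
    [0,0,-0.025],
    [0,0,-0.015],
    [0,0,-0.0197],
    [0,0,-0.02],
    [0,0,0],
    [0,0,0]
  ],
  "dr": [
    [0,0,0.98],
    [0,0,0.98],
    [0,0,0.98],
    [0,0,0.98],
    [0,0,0.98],
    [0,0,0],
    [0,0,0],
    [0,0,0],
    [0,0,0],
    [0,0,0],
    [0,0,0],
    [0,0,0]
  ],
  "claw": [0,0,0,0,0,0,0,0,0,0,0,0]
}}

```text
clock: 15.27
tcp_pos: [0.3802, 0.2776, 0.0055]
orientation: [[-0.925, 0.379, -0.001], [0.379, 0.925, 0.001], [0.001, 0.0, -1.0]]
wrist_force: [-0.2, 0.1, 0.1]
finger_gap: 0.0461
gripper_force: 0.0
```

{"fn": "send_rows", "kwargs": {
  "linear": [
    [0,0,-0.0033],
    [0,0,0],
    [0,0,0],
    [0,0,0],
    [0,0,0],
    [0,0,0],
    [0,0,0.01],
    [0,0,0.03],
    [0,0,0.03],
    [0,0,0.03],
    [0,0,0.03],
    [0,0,0.03]
  ],
  "dr": [
    [0,0,0],
    [0,0,0],
    [0,0,0],
    [0,0,0],
    [0,0,0],
    [0,0,0],
    [0,0,0],
    [0,0,0],
    [0,0,0],
    [0,0,0],
    [0,0,0],
    [0,0,0]
  ],
  "claw": [1,1,1,1,1,1,1,1,1,1,1,1],
  "squeeze": 40
}}

```text
clock: 16.27
tcp_pos: [0.38, 0.2779, 0.1245]
orientation: [[-0.926, 0.378, 0.0], [0.378, 0.926, 0.0], [-0.0, 0.0, -1.0]]
wrist_force: [-0.1, 0.2, -1.4]
finger_gap: 0.0176
gripper_force: 40.0
```

{"fn": "send_rows", "kwargs": {
  "linear": [
    [0.016,-0.02076,0],
    [0.016,-0.02076,0],
    [0.016,-0.02076,0],
    [0.016,-0.02076,0],
    [0.016,-0.02076,0],
    [0.016,-0.02076,0],
    [0.016,-0.02076,0],
    [0.016,-0.02076,0],
    [0.016,-0.02076,0],
    [0.016,-0.02076,0],
    [0.016,-0.02076,0],
    [0.016,-0.02076,0]
  ],
  "dr": [
    [0,0,0.171],
    [0,0,0.171],
    [0,0,0.171],
    [0,0,0.171],
    [0,0,0.171],
    [0,0,0.171],
    [0,0,0.171],
    [0,0,0.171],
    [0,0,0.171],
    [0,0,0.171],
    [0,0,0.171],
    [0,0,0.171]
  ],
  "claw": [1,1,1,1,1,1,1,1,1,1,1,1]
}}

```text
clock: 17.27
tcp_pos: [0.5247, 0.0903, 0.1233]
orientation: [[-0.975, 0.222, 0.0], [0.222, 0.975, 0.0], [-0.0, 0.0, -1.0]]
wrist_force: [0.8, 1.4, -0.4]
finger_gap: 0.0171
gripper_force: 40.0
```

{"fn": "send_rows", "kwargs": {
  "linear": [
    [0.016,-0.02076,0],
    [0.016,-0.02076,0],
    [0.016,-0.02076,0],
    [0.016,-0.02076,0],
    [0.016,-0.02076,0],
    [0.016,-0.02076,0],
    [0.016,-0.02076,0],
    [0.016,-0.02076,0],
    [0.016,-0.02076,0],
    [0.016,-0.02076,0],
    [0.016,-0.02076,0],
    [0.016,-0.02076,0]
  ],
  "dr": [
    [0,0,0.171],
    [0,0,0.171],
    [0,0,0.171],
    [0,0,0.171],
    [0,0,0.171],
    [0,0,0.171],
    [0,0,0.171],
    [0,0,0.171],
    [0,0,0.171],
    [0,0,0.171],
    [0,0,0.171],
    [0,0,0.171]
  ],
  "claw": [1,1,1,1,1,1,1,1,1,1,1,1]
}}

```text
clock: 18.27
tcp_pos: [0.6687, -0.0965, 0.1232]
orientation: [[-0.998, 0.059, -0.0], [0.059, 0.998, 0.0], [0.0, 0.0, -1.0]]
wrist_force: [-0.1, 0.2, -0.5]
finger_gap: 0.0171
gripper_force: 40.0
```

```bash
python3 - <<'E'
from h import *
s=arm.read_state();print(s['tcp_pos'],s['finger_gap'],s['joint_positions'].round(2))
f=grab('side');p=proj(f,[s['tcp_pos']])[0]; c=f['frame']
a1=c[115:225,100:260]; x0=int(p[0])-80;y0=int(p[1])-50;a2=c[y0:y0+110,x0:x0+160]
cv2.imwrite('pics/s5.png',cv2.cvtColor(cv2.resize(np.hstack([a1,a2]),None,fx=2.5,fy=2.5,interpolation=cv2.INTER_CUBIC),cv2.COLOR_RGB2BGR));print(x0,y0,p)
find(f)
E
```

```text
[ 0.66868616 -0.09650647  0.12323445] 0.017056228328743688 [-0.18  0.16  1.55  0.    1.43 -1.69]
214 134 [294.63281339 184.48913699]
SHUT px [204.  190.3] hinge [0.4361 0.1467] mid yaw -3.9 ring dist 0.062 sep 0.0
OPEN px [222.  211.3] hinge [0.4477 0.0075] mid yaw 2.6 ring dist 0.057 sep 0.053
OPEN px [237.2 238.5] hinge [ 0.4374 -0.1368] mid yaw -14.6 ring dist 0.058 sep 0.053
OPEN px [237.4 279.6] hinge [ 0.3663 -0.2874] mid yaw -13.1 ring dist 0.057 sep 0.053
```

View pics/s5.png

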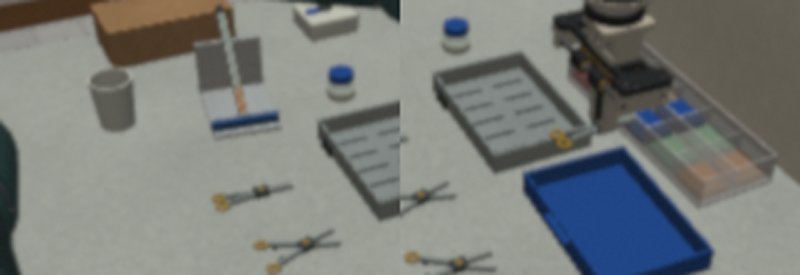

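The seater leans on the rest with its tip above the wall edge at (222,15) and its foot at the stop at (240,115). The shut clamp hangs level over the dish. I lower it and release.

{"fn": "send_rows", "kwargs": {
  "linear": [
    [0,0,-0.0253],
    [0,0,-0.0253],
    [0,0,-0.0253],
    [0,0,-0.0253],
    [0,0,-0.0253],
    [0,0,-0.0153],
    [0,0,-0.01],
    [0,0,-0.002],
    [0,0,0],
    [0,0,0],
    [0,0,0],
    [0,0,0]
  ],
  "dr": [
    [0,0,0],
    [0,0,0],
    [0,0,0],
    [0,0,0],
    [0,0,0],
    [0,0,0],
    [0,0,0],
    [0,0,0],
    [0,0,0],
    [0,0,0],
    [0,0,0],
    [0,0,0]
  ],
  "claw": [1,1,1,1,1,1,1,1,1,0.4,0.3,0.2]
}}

```text
clock: 19.32
tcp_pos: [0.6686, -0.0958, 0.0083]
orientation: [[-0.998, 0.06, 0.001], [0.06, 0.998, -0.0], [-0.001, -0.0, -1.0]]
wrist_force: [0.1, 0.0, -0.5]
finger_gap: 0.0331
gripper_force: 0.0
```

{"fn": "send_rows", "kwargs": {
  "linear": [
    [0,0,0],
    [0,0,0],
    [0,0,0.01],
    [0,0,0.03],
    [0,0,0.03],
    [0,0,0.03],
    [0,0,0.03],
    [0,0,0.03],
    [-0.012,0.013,0],
    [-0.012,0.013,0],
    [-0.012,0.013,0],
    [-0.012,0.013,0]
  ],
  "dr": [
    [0,0,0],
    [0,0,0],
    [0,0,0],
    [0,0,0],
    [0,0,0],
    [0,0,0],
    [0,0,0],
    [0,0,0],
    [0,0,0],
    [0,0,0],
    [0,0,0],
    [0,0,0]
  ],
  "claw": [0.2,0.2,0.2,0.2,0.2,0.2,0.2,0.2,0,0,0,0]
}}

```text
clock: 20.32
tcp_pos: [0.6308, -0.0556, 0.1264]
orientation: [[-0.998, 0.06, -0.002], [0.06, 0.998, 0.0], [0.002, 0.0, -1.0]]
wrist_force: [-1.0, 0.3, -1.0]
finger_gap: 0.0464
gripper_force: 0.0
```

```bash
python3 - <<'E'
from h import *
find(grab('top')); print('side'); find(grab('side'))
E
```

```text
SHUT px [356.  198.2] hinge [ 0.5132 -0.4088] mid yaw 14.4 ring dist 0.062 sep 0.0
SHUT px [189. 218.] hinge [0.437  0.1468] mid yaw -5.6 ring dist 0.062 sep 0.0
OPEN px [274.  219.2] hinge [ 0.438  -0.1361] mid yaw -16.6 ring dist 0.057 sep 0.054
OPEN px [320.  241.2] hinge [ 0.3682 -0.2878] mid yaw -18.7 ring dist 0.057 sep 0.053
side
SHUT px [275.9 155.8] hinge [0.7947 0.2353] mid yaw -87.6 ring dist 0.06 sep 0.0
SHUT px [204.  190.5] hinge [0.4357 0.1455] mid yaw -4.6 ring dist 0.062 sep 0.0
SHUT px [292.  209.7] hinge [ 0.6702 -0.0939] mid yaw -1.9 ring dist 0.062 sep 0.0
OPEN px [222.  211.7] hinge [0.4468 0.0054] mid yaw 0.1 ring dist 0.057 sep 0.053
OPEN px [237.2 238.5] hinge [ 0.4374 -0.1368] mid yaw -14.6 ring dist 0.058 sep 0.053
OPEN px [237.4 279.6] hinge [ 0.3663 -0.2874] mid yaw -12.9 ring dist 0.057 sep 0.053
```

{"fn": "send_rows", "kwargs": {
  "linear": [
    [-0.0216,0.0224,0],
    [-0.0216,0.0224,0],
    [-0.0216,0.0224,0],
    [-0.0216,0.0224,0],
    [-0.0216,0.0224,0],
    [-0.0216,0.0224,0],
    [-0.0216,0.0224,0],
    [-0.0216,0.0224,0],
    [-0.0216,0.0224,0],
    [-0.0216,0.0224,-0.015],
    [-0.0216,0.0224,-0.02],
    [-0.0216,0.0224,-0.025]
  ],
  "dr": [
    [0,0,-0.03],
    [0,0,-0.03],
    [0,0,-0.03],
    [0,0,-0.03],
    [0,0,-0.03],
    [0,0,-0.03],
    [0,0,-0.03],
    [0,0,-0.03],
    [0,0,-0.03],
    [0,0,-0.03],
    [0,0,-0.03],
    [0,0,-0.03]
  ],
  "claw": [0,0,0,0,0,0,0,0,0,0,0,0]
}}

```text
clock: 21.42
tcp_pos: [0.4373, 0.1456, 0.0824]
orientation: [[-0.996, 0.089, 0.001], [0.089, 0.996, 0.0], [-0.001, 0.0, -1.0]]
wrist_force: [0.8, 1.3, -1.1]
finger_gap: 0.0466
gripper_force: 0.0
```

{"fn": "send_rows", "kwargs": {
  "linear": [
    [0,0,-0.03],
    [0,0,-0.03],
    [0,0,-0.025],
    [0,0,-0.015],
    [0,0,-0.0039],
    [0,0,0],
    [0,0,0],
    [0,0,0],
    [0,0,0],
    [0,0,0],
    [0,0,0],
    [0,0,0]
  ],
  "dr": [
    [0,0,0],
    [0,0,0],
    [0,0,0],
    [0,0,0],
    [0,0,0],
    [0,0,0],
    [0,0,0],
    [0,0,0],
    [0,0,0],
    [0,0,0],
    [0,0,0],
    [0,0,0]
  ],
  "claw": [0,0,0,0,0,0,0,1,1,1,1,1]
}}

```text
clock: 22.42
tcp_pos: [0.438, 0.1449, 0.0049]
orientation: [[-0.996, 0.089, 0.0], [0.089, 0.996, 0.0], [-0.0, 0.0, -1.0]]
wrist_force: [0.6, 1.6, 0.6]
finger_gap: 0.0178
gripper_force: 14.3
```

{"fn": "send_rows", "kwargs": {
  "linear": [
    [0,0,0],
    [0,0,0.01],
    [0,0,0.03],
    [0,0,0.03],
    [0,0,0.03],
    [0,0,0.03],
    [0,0,0.03],
    [0,0,0],
    [0,0,0]
  ],
  "dr": [
    [0,0,0],
    [0,0,0],
    [0,0,0],
    [0,0,0],
    [0,0,0],
    [0,0,0],
    [0,0,0],
    [0,0,0],
    [0,0,0]
  ],
  "claw": [1,1,1,1,1,1,1,1,1]
}}

```text
clock: 23.17
tcp_pos: [0.4383, 0.145, 0.1259]
orientation: [[-0.996, 0.089, 0.002], [0.089, 0.996, 0.001], [-0.002, 0.001, -1.0]]
wrist_force: [-1.0, -0.3, -0.5]
finger_gap: 0.017
gripper_force: 39.8
```

{"fn": "send_rows", "kwargs": {
  "linear": [
    [0.0188,-0.0256,0],
    [0.0188,-0.0256,0],
    [0.0188,-0.0256,0],
    [0.0188,-0.0256,0],
    [0.0188,-0.0256,0],
    [0.0188,-0.0256,0],
    [0.0188,-0.0256,0],
    [0.0188,-0.0256,0],
    [0.0188,-0.0256,0],
    [0.0188,-0.0256,0],
    [0.0188,-0.0256,0],
    [0.0188,-0.0256,0]
  ],
  "dr": [
    [0,0,0.022],
    [0,0,0.022],
    [0,0,0.022],
    [0,0,0.022],
    [0,0,0.022],
    [0,0,0.022],
    [0,0,0.022],
    [0,0,0.022],
    [0,0,0.022],
    [0,0,0.022],
    [0,0,0.022],
    [0,0,0.022]
  ],
  "claw": [1,1,1,1,1,1,1,1,1,1,1,1]
}}

```text
clock: 24.17
tcp_pos: [0.607, -0.0865, 0.123]
orientation: [[-0.998, 0.068, -0.002], [0.068, 0.998, 0.0], [0.002, 0.0, -1.0]]
wrist_force: [0.2, 0.9, -1.1]
finger_gap: 0.0172
gripper_force: 39.8
```

{"fn": "send_rows", "kwargs": {
  "linear": [
    [0.0188,-0.0256,0],
    [0.0188,-0.0256,0],
    [0.0188,-0.0256,0],
    [0.0188,-0.0256,0],
    [0,0,0],
    [0,0,0],
    [0,0,-0.0253],
    [0,0,-0.0253],
    [0,0,-0.0253],
    [0,0,-0.0253],
    [0,0,0],
    [0,0,0]
  ],
  "dr": [
    [0,0,0.022],
    [0,0,0.022],
    [0,0,0.022],
    [0,0,0.022],
    [0,0,0],
    [0,0,0],
    [0,0,0],
    [0,0,0],
    [0,0,0],
    [0,0,0],
    [0,0,0],
    [0,0,0]
  ],
  "claw": [1,1,1,1,1,1,1,1,1,1,1,1]
}}

```text
clock: 25.17
tcp_pos: [0.6625, -0.1615, 0.0477]
orientation: [[-0.998, 0.06, -0.002], [0.06, 0.998, 0.001], [0.002, 0.001, -1.0]]
wrist_force: [0.2, -0.6, 0.4]
finger_gap: 0.0174
gripper_force: 39.8
```

```bash
python3 - <<'E'
from h import *
s=arm.read_state();print(s['tcp_pos'],s['finger_gap'],s['gripper_force'])
f=grab('side');find(f,.05)
E
```

```text
[ 0.66247234 -0.16149358  0.04768096] 0.017368668494722916 39.828341603279114
SHUT px [292.1 209.9] hinge [ 0.6432 -0.1325] mid yaw -46.5 ring dist 0.037 sep 0.0
OPEN px [222.  211.5] hinge [ 0.4304 -0.0358] mid yaw -13.1 ring dist 0.045 sep 0.115
SHUT px [300.9 212.1] hinge [ 0.6632 -0.1553] mid yaw -47.5 ring dist 0.067 sep 0.0
SHUT px [231. 238.] hinge [ 0.405  -0.1621] mid yaw -35.6 ring dist 0.057 sep 0.0
OPEN px [237.4 279.6] hinge [ 0.3531 -0.3164] mid yaw -44.7 ring dist 0.06 sep 0.053
```

{"fn": "send_rows", "kwargs": {
  "linear": [
    [0,0,-0.025],
    [0,0,-0.018],
    [0,0,-0.006],
    [0,0,-0.0022],
    [0,0,0],
    [0,0,0],
    [0,0,0],
    [0,0,0],
    [0,0,0],
    [0,0,0.01],
    [0,0,0.03],
    [0,0,0.03]
  ],
  "dr": [
    [0,0,0],
    [0,0,0],
    [0,0,0],
    [0,0,0],
    [0,0,0],
    [0,0,0],
    [0,0,0],
    [0,0,0],
    [0,0,0],
    [0,0,0],
    [0,0,0],
    [0,0,0]
  ],
  "claw": [1,1,1,1,1,0.5,0.3,0.2,0.2,0.2,0.2,0.2]
}}

```text
clock: 26.22
tcp_pos: [0.6629, -0.1622, 0.0631]
orientation: [[-0.998, 0.06, -0.002], [0.06, 0.998, 0.0], [0.002, 0.0, -1.0]]
wrist_force: [-0.9, -0.0, -0.2]
finger_gap: 0.0368
gripper_force: 0.0
```

{"fn": "send_rows", "kwargs": {
  "linear": [
    [0,0,0.03],
    [0,0,0.03],
    [0,0,0.03],
    [0,-0.02,0],
    [0,-0.02,0],
    [0,-0.02,0],
    [0,-0.02,0],
    [0,-0.02,0],
    [0,-0.02,0]
  ],
  "dr": [
    [0,0,0],
    [0,0,0],
    [0,0,0],
    [0,0,0.35],
    [0,0,0.35],
    [0,0,0.35],
    [0,0,0.35],
    [0,0,0.35],
    [0,0,0.35]
  ],
  "claw": [0,0,0,0,0,0,0,0,0]
}}

```text
clock: 26.97
tcp_pos: [0.6634, -0.253, 0.1311]
orientation: [[-0.994, -0.109, 0.0], [-0.109, 0.994, -0.0], [-0.0, -0.0, -1.0]]
wrist_force: [0.6, 1.4, -0.3]
finger_gap: 0.0466
gripper_force: 0.0
```

```bash
python3 - <<'E'
from h import *
s=arm.read_state();print(s['tcp_pos'],s['finger_gap'],s['gripper_force'])
find(grab('top')); print('side'); find(grab('side'))
E
```

```text
[ 0.66343049 -0.25302655  0.13113055] 0.046645413750916805 0.0
SHUT px [356.  198.2] hinge [ 0.5132 -0.4088] mid yaw 14.2 ring dist 0.062 sep 0.0
OPEN px [231.  215.2] hinge [0.4488 0.0071] mid yaw 1.5 ring dist 0.058 sep 0.054
OPEN px [320.1 241.4] hinge [ 0.3676 -0.2881] mid yaw -18.9 ring dist 0.057 sep 0.053
side
SHUT px [292.  209.7] hinge [ 0.6702 -0.0939] mid yaw -2.3 ring dist 0.062 sep 0.0
OPEN px [222.  211.7] hinge [0.4468 0.0054] mid yaw 0.5 ring dist 0.056 sep 0.053
SHUT px [300.8 221.8] hinge [ 0.6635 -0.161 ] mid yaw -5.3 ring dist 0.061 sep 0.0
OPEN px [231. 238.] hinge [ 0.4207 -0.1258] mid yaw -22.3 ring dist 0.056 sep 0.054
OPEN px [237.4 279.6] hinge [ 0.3663 -0.2874] mid yaw -12.9 ring dist 0.057 sep 0.053
```

{"fn": "send_rows", "kwargs": {
  "linear": [
    [-0.02,-0.0208,0],
    [-0.02,-0.0208,0],
    [-0.02,-0.0208,0],
    [-0.02,-0.0208,0],
    [-0.02,-0.0208,0],
    [-0.02,-0.0208,0],
    [-0.02,-0.0208,0],
    [-0.02,-0.0208,0],
    [-0.02,-0.0208,-0.014],
    [-0.02,-0.0208,-0.025],
    [0,0,-0.03],
    [0,0,-0.03]
  ],
  "dr": [
    [0,0,0.173],
    [0,0,0.173],
    [0,0,0.173],
    [0,0,0.173],
    [0,0,0.173],
    [0,0,0.173],
    [0,0,0.173],
    [0,0,0.173],
    [0,0,0.173],
    [0,0,0.173],
    [0,0,0],
    [0,0,0]
  ],
  "claw": [0,0,0,0,0,0,0,0,0,0,0,0]
}}

```text
clock: 28.07
tcp_pos: [0.5131, -0.4087, 0.0562]
orientation: [[-0.97, -0.241, 0.001], [-0.241, 0.97, -0.001], [-0.001, -0.001, -1.0]]
wrist_force: [0.5, -0.1, -0.3]
finger_gap: 0.0464
gripper_force: 0.0
```

{"fn": "send_rows", "kwargs": {
  "linear": [
    [0,0,-0.03],
    [0,0,-0.025],
    [0,0,-0.0112],
    [0,0,-0.003],
    [0,0,0],
    [0,0,0],
    [0,0,0],
    [0,0,0],
    [0,0,0],
    [0,0,0],
    [0,0,0],
    [0,0,0]
  ],
  "dr": [
    [0,0,0],
    [0,0,0],
    [0,0,0],
    [0,0,0],
    [0,0,0],
    [0,0,0],
    [0,0,0],
    [0,0,0],
    [0,0,0],
    [0,0,0],
    [0,0,0],
    [0,0,0]
  ],
  "claw": [0,0,0,0,0,0,1,1,1,1,1,1]
}}

```text
clock: 29.07
tcp_pos: [0.5135, -0.4084, 0.0044]
orientation: [[-0.97, -0.243, 0.0], [-0.243, 0.97, -0.0], [-0.0, -0.0, -1.0]]
wrist_force: [0.1, 0.3, 2.4]
finger_gap: 0.0172
gripper_force: 39.9
```

{"fn": "send_rows", "kwargs": {
  "linear": [
    [0,0,0.01],
    [0,0,0.03],
    [0,0,0.03],
    [0,0,0.03],
    [0,0,0.03],
    [0,0,0.03],
    [0,0,0],
    [0,0,0]
  ],
  "dr": [
    [0,0,0],
    [0,0,0],
    [0,0,0],
    [0,0,0],
    [0,0,0],
    [0,0,0],
    [0,0,0],
    [0,0,0]
  ],
  "claw": [1,1,1,1,1,1,1,1]
}}

```text
clock: 29.73
tcp_pos: [0.5138, -0.4086, 0.1257]
orientation: [[-0.97, -0.243, 0.002], [-0.243, 0.97, -0.002], [-0.001, -0.002, -1.0]]
wrist_force: [-0.5, -0.6, -2.1]
finger_gap: 0.0175
gripper_force: 39.9
```

{"fn": "send_rows", "kwargs": {
  "linear": [
    [0.0163,0.0202,0],
    [0.0163,0.0202,0],
    [0.0163,0.0202,0],
    [0.0163,0.0202,0],
    [0.0163,0.0202,0],
    [0.0163,0.0202,0],
    [0.0163,0.0202,0],
    [0.0163,0.0202,0],
    [0.0163,0.0202,0],
    [0.0163,0.0202,0],
    [0.0163,0.0202,0],
    [0.0163,0.0202,0]
  ],
  "dr": [
    [0,0,-0.318],
    [0,0,-0.318],
    [0,0,-0.318],
    [0,0,-0.318],
    [0,0,-0.318],
    [0,0,-0.318],
    [0,0,-0.318],
    [0,0,-0.318],
    [0,0,-0.318],
    [0,0,-0.318],
    [0,0,-0.318],
    [0,0,-0.318]
  ],
  "claw": [1,1,1,1,1,1,1,1,1,1,1,1]
}}

```text
clock: 30.73
tcp_pos: [0.6601, -0.2255, 0.1224]
orientation: [[-0.998, 0.061, -0.002], [0.061, 0.998, 0.001], [0.002, 0.001, -1.0]]
wrist_force: [-0.1, 0.3, -0.8]
finger_gap: 0.0174
gripper_force: 39.9
```

{"fn": "send_rows", "kwargs": {
  "linear": [
    [0,0,0],
    [0,0,-0.0253],
    [0,0,-0.0253],
    [0,0,-0.0253],
    [0,0,-0.0253],
    [0,0,-0.0253],
    [0,0,-0.0178],
    [0,0,-0.006],
    [0,0,-0.004],
    [0,0,-0.002],
    [0,0,0],
    [0,0,0]
  ],
  "dr": [
    [0,0,0],
    [0,0,0],
    [0,0,0],
    [0,0,0],
    [0,0,0],
    [0,0,0],
    [0,0,0],
    [0,0,0],
    [0,0,0],
    [0,0,0],
    [0,0,0],
    [0,0,0]
  ],
  "claw": [1,1,1,1,1,1,1,1,1,1,1,1]
}}

```text
clock: 31.73
tcp_pos: [0.6603, -0.2268, 0.0082]
orientation: [[-0.998, 0.059, 0.001], [0.059, 0.998, -0.0], [-0.001, -0.0, -1.0]]
wrist_force: [-3.8, 0.6, 7.6]
finger_gap: 0.0175
gripper_force: 39.9
```

{"fn": "send_rows", "kwargs": {
  "linear": [
    [0,0,0],
    [0,0,0],
    [0,0,0],
    [0,0,0],
    [0,0,0.01],
    [0,0,0.03],
    [0,0,0.03],
    [0,0,0.03],
    [0,0,0.03],
    [0,0,0.03],
    [0,0,0],
    [0,0,0]
  ],
  "dr": [
    [0,0,0],
    [0,0,0],
    [0,0,0],
    [0,0,0],
    [0,0,0],
    [0,0,0],
    [0,0,0],
    [0,0,0],
    [0,0,0],
    [0,0,0],
    [0,0,0],
    [0,0,0]
  ],
  "claw": [0.5,0.3,0.2,0.2,0.2,0.2,0.2,0.2,0.2,0.2,0,0]
}}

```text
clock: 32.73
tcp_pos: [0.6607, -0.2267, 0.1288]
orientation: [[-0.998, 0.059, 0.003], [0.059, 0.998, -0.001], [-0.003, -0.001, -1.0]]
wrist_force: [0.6, -0.4, -0.3]
finger_gap: 0.0451
gripper_force: 0.0
```

```bash
python3 - <<'E'
from h import *
s=arm.read_state();print(s['tcp_pos'],s['finger_gap'],s['gripper_force'])
f=grab('top','t6.png');find(f); print('side'); g=grab('side');find(g)
c=g['frame'];cv2.imwrite('pics/s6.png',cv2.cvtColor(cv2.resize(c[170:330,180:380],None,fx=3.5,fy=3.5,interpolation=cv2.INTER_CUBIC),cv2.COLOR_RGB2BGR))
E
```

```text
[ 0.6606911  -0.22671023  0.12884429] 0.04505278599624122 0.0
SHUT px [231.  215.2] hinge [0.4488 0.0071] mid yaw -27.5 ring dist 0.063 sep 0.0
OPEN px [320.  241.2] hinge [ 0.3682 -0.2878] mid yaw -18.5 ring dist 0.057 sep 0.053
side
SHUT px [292.  209.7] hinge [ 0.6702 -0.0939] mid yaw -1.9 ring dist 0.062 sep 0.0
OPEN px [222.  211.5] hinge [0.4473 0.0064] mid yaw 1.6 ring dist 0.057 sep 0.053
SHUT px [300.8 221.8] hinge [ 0.6635 -0.161 ] mid yaw -5.8 ring dist 0.061 sep 0.0
SHUT px [310.5 234. ] hinge [ 0.6597 -0.2249] mid yaw -1.0 ring dist 0.059 sep 0.0
OPEN px [231. 238.] hinge [ 0.4207 -0.1258] mid yaw -21.6 ring dist 0.056 sep 0.054
OPEN px [237.4 279.6] hinge [ 0.3663 -0.2874] mid yaw -13.1 ring dist 0.057 sep 0.053
```

View pics/s6.png

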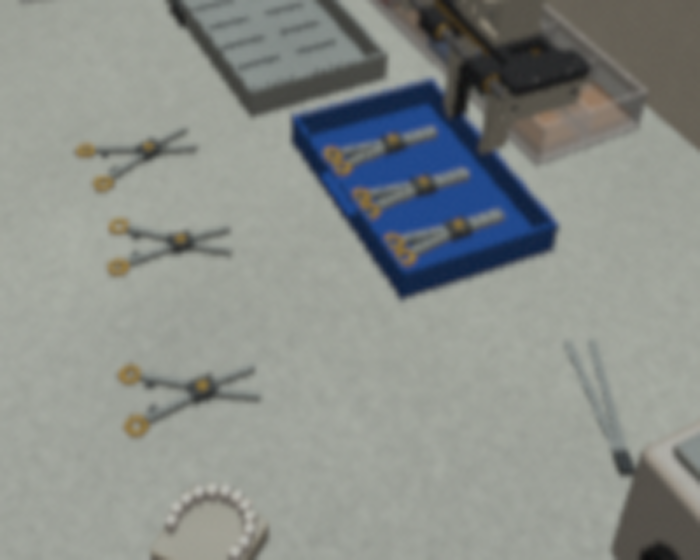

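All three shut clamps lie flat in the dish at crop (390,145), (420,185) and (455,228). Next are the open clamps at (150,148), (180,240) and (203,387).

{"fn": "send_rows", "kwargs": {
  "linear": [
    [-0.0236,0.026,0],
    [-0.0236,0.026,0],
    [-0.0236,0.026,0],
    [-0.0236,0.026,0],
    [-0.0236,0.026,0],
    [-0.0236,0.026,0],
    [-0.0236,0.026,0],
    [-0.0236,0.026,0],
    [-0.0236,0.026,0],
    [-0.0236,0.026,0],
    [-0.0236,0.026,-0.01],
    [-0.0236,0.026,-0.02]
  ],
  "dr": [
    [0,0,0.325],
    [0,0,0.325],
    [0,0,0.325],
    [0,0,0.325],
    [0,0,0.325],
    [0,0,0.325],
    [0,0,0.325],
    [0,0,0.325],
    [0,0,0.325],
    [0,0,0.325],
    [0,0,0.325],
    [0,0,0.325]
  ],
  "claw": [0,0,0,0,0,0,0,0,0,0,0,0]
}}

```text
clock: 33.83
tcp_pos: [0.4471, 0.0082, 0.1045]
orientation: [[-0.968, -0.251, 0.001], [-0.251, 0.968, -0.0], [-0.001, -0.0, -1.0]]
wrist_force: [0.6, 0.4, -0.4]
finger_gap: 0.0465
gripper_force: 0.0
```

{"fn": "send_rows", "kwargs": {
  "linear": [
    [0,0,-0.03],
    [0,0,-0.03],
    [0,0,-0.03],
    [0,0,-0.025],
    [0,0,-0.0157],
    [0,0,-0.005],
    [0,0,0],
    [0,0,0],
    [0,0,0],
    [0,0,0],
    [0,0,0],
    [0,0,0]
  ],
  "dr": [
    [0,0,0],
    [0,0,0],
    [0,0,0],
    [0,0,0],
    [0,0,0],
    [0,0,0],
    [0,0,0],
    [0,0,0],
    [0,0,0],
    [0,0,0],
    [0,0,0],
    [0,0,0]
  ],
  "claw": [0,0,0,0,0,0,0,1,1,1,1,1]
}}

```text
clock: 34.83
tcp_pos: [0.448, 0.0075, 0.003]
orientation: [[-0.968, -0.25, 0.001], [-0.25, 0.968, -0.0], [-0.001, -0.0, -1.0]]
wrist_force: [-0.2, 0.5, 0.9]
finger_gap: 0.0177
gripper_force: 14.8
```

{"fn": "send_rows", "kwargs": {
  "linear": [
    [0,0,0],
    [0,0,0.01],
    [0,0,0.03],
    [0,0,0.03],
    [0,0,0.03],
    [0,0,0.03],
    [0,0,0.03],
    [0,0,0],
    [0,0,0]
  ],
  "dr": [
    [0,0,0],
    [0,0,0],
    [0,0,0],
    [0,0,0],
    [0,0,0],
    [0,0,0],
    [0,0,0],
    [0,0,0],
    [0,0,0]
  ],
  "claw": [1,1,1,1,1,1,1,1,1]
}}

```text
clock: 35.58
tcp_pos: [0.4482, 0.0075, 0.1239]
orientation: [[-0.968, -0.25, 0.002], [-0.25, 0.968, -0.0], [-0.002, -0.001, -1.0]]
wrist_force: [0.3, -0.6, -1.9]
finger_gap: 0.0174
gripper_force: 39.9
```

```bash
python3 - <<'E'
from h import *
s=arm.read_state();print(s['tcp_pos'],s['finger_gap'],s['gripper_force'])
z=s['tcp_pos'][2]; g=grab('side');find(g,z+.006)
hsv=cv2.cvtColor(g['frame'],cv2.COLOR_RGB2HSV)
b=((hsv[...,0]>8)&(hsv[...,0]<30)&(hsv[...,1]>50)&(hsv[...,2]>50)).astype(np.uint8)
n,l,st,cc=cv2.connectedComponentsWithStats(b)
for i in range(1,n):
    p=onz(g,cc[i],z+.002)[0,:2]
    if 3<st[i,4]<70 and np.linalg.norm(p-s['tcp_pos'][:2])<.09: print(cc[i],st[i,4],p.round(4))
E
```

```text
[0.44821005 0.00747986 0.12394242] 0.017411070075568365 39.856635332107544
OPEN px [196.1 157.6] hinge [0.4319 0.1905] mid yaw 105.9 ring dist 0.035 sep 0.061
OPEN px [219.1 162.6] hinge [0.493  0.1244] mid yaw -32.1 ring dist 0.061 sep 0.061
SHUT px [219. 168.] hinge [0.4793 0.0937] mid yaw -41.2 ring dist 0.051 sep 0.0
OPEN px [292.  209.7] hinge [ 0.588 -0.209] mid yaw -125.3 ring dist 0.024 sep 0.068
SHUT px [300.8 221.8] hinge [ 0.5823 -0.2669] mid yaw -112.6 ring dist 0.047 sep 0.0
SHUT px [231. 238.] hinge [ 0.3728 -0.2365] mid yaw 10.4 ring dist 0.055 sep 0.0
SHUT px [237.4 279.6] hinge [ 0.3259 -0.3758] mid yaw -74.1 ring dist 0.082 sep 0.0
[201.56521739 184.91304348] 23 [0.3914 0.034 ]
[219.6 182.8] 5 [0.4488 0.0186]
[207.2  193.88] 25 [ 0.39   -0.0184]
```

{"fn": "send_rows", "kwargs": {
  "linear": [
    [0.0234,0.0203,0],
    [0.0234,0.0203,0],
    [0.0234,0.0203,0],
    [0.0234,0.0203,0],
    [0.0234,0.0203,0],
    [0.0234,0.0203,0],
    [0.0234,0.0203,0],
    [0.0234,0.0203,0],
    [0.0234,0.0203,0],
    [0.0234,0.0203,0],
    [0.0234,0.0203,0],
    [0.0234,0.0203,0]
  ],
  "dr": [
    [0,0,-0.035],
    [0,0,-0.035],
    [0,0,-0.035],
    [0,0,-0.035],
    [0,0,-0.035],
    [0,0,-0.035],
    [0,0,-0.035],
    [0,0,-0.035],
    [0,0,-0.035],
    [0,0,-0.035],
    [0,0,-0.035],
    [0,0,-0.035]
  ],
  "claw": [1,1,1,1,1,1,1,1,1,1,1,1]
}}

```text
clock: 36.63
tcp_pos: [0.6585, 0.1909, 0.1206]
orientation: [[-0.976, -0.217, -0.002], [-0.217, 0.976, -0.001], [0.003, -0.0, -1.0]]
wrist_force: [-0.2, 0.1, -0.6]
finger_gap: 0.0176
gripper_force: 39.9
```

{"fn": "send_rows", "kwargs": {
  "linear": [
    [0,0,0],
    [0,0,-0.0253],
    [0,0,-0.0253],
    [0,0,-0.0253],
    [0,0,0],
    [0,0,0]
  ],
  "dr": [
    [0,0,0],
    [0,0,0],
    [0,0,0],
    [0,0,0],
    [0,0,0],
    [0,0,0]
  ],
  "claw": [1,1,1,1,1,1]
}}

```text
clock: 37.13
tcp_pos: [0.6573, 0.1898, 0.0641]
orientation: [[-0.976, -0.217, -0.003], [-0.217, 0.976, -0.001], [0.003, -0.0, -1.0]]
wrist_force: [0.3, 0.4, -0.6]
finger_gap: 0.0175
gripper_force: 39.9
```

```bash
python3 - <<'E'
from h import *
s=arm.read_state();print(s['tcp_pos'],s['finger_gap'],s['gripper_force'])
g=grab('side');c=g['frame'];cv2.imwrite('pics/s7.png',cv2.cvtColor(cv2.resize(c[120:230,200:340],None,fx=5,fy=5,interpolation=cv2.INTER_CUBIC),cv2.COLOR_RGB2BGR))
E
```

```text
[0.6572678  0.18975838 0.06410113] 0.017480077917005208 39.85670506954193
```

View pics/s7.png

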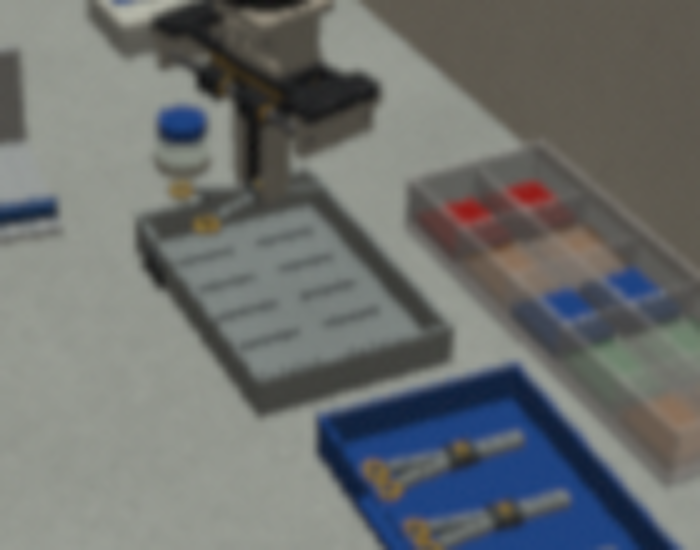

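The clamp is held level over the cassette's left end, with its rings at crop (180,190) and (207,224), inside the walls. I lower it and release.

{"fn": "send_rows", "kwargs": {
  "linear": [
    [0,0,-0.0253],
    [0,0,-0.0253],
    [0,0,-0.017],
    [0,0,-0.005],
    [0,0,-0.0022],
    [0,0,0],
    [0,0,0],
    [0,0,0],
    [0,0,0],
    [0,0,0],
    [0,0,0.01],
    [0,0,0.03]
  ],
  "dr": [
    [0,0,0],
    [0,0,0],
    [0,0,0],
    [0,0,0],
    [0,0,0],
    [0,0,0],
    [0,0,0],
    [0,0,0],
    [0,0,0],
    [0,0,0],
    [0,0,0],
    [0,0,0]
  ],
  "claw": [1,1,1,1,1,1,0.5,0.3,0.3,0.3,0.3,0.3]
}}

```text
clock: 38.18
tcp_pos: [0.6568, 0.1898, 0.0372]
orientation: [[-0.976, -0.217, -0.004], [-0.217, 0.976, -0.001], [0.005, -0.0, -1.0]]
wrist_force: [-0.7, 0.4, -0.5]
finger_gap: 0.0326
gripper_force: 0.0
```

{"fn": "send_rows", "kwargs": {
  "linear": [
    [0,0,0.03],
    [0,0,0.03],
    [0,0,0.03],
    [0,0,0.03],
    [0,-0.03,0],
    [0,-0.035,0],
    [0,-0.035,0],
    [0,-0.035,0],
    [0,0,0]
  ],
  "dr": [
    [0,0,0],
    [0,0,0],
    [0,0,0],
    [0,0,0],
    [0,0,-0.7],
    [0,0,-0.7],
    [0,0,-0.7],
    [0,0,-0.7],
    [0,0,0]
  ],
  "claw": [0.3,0.3,0.3,0.3,0,0,0,0,0]
}}

```text
clock: 38.93
tcp_pos: [0.6584, 0.0853, 0.1305]
orientation: [[-1.0, 0.011, 0.001], [0.011, 1.0, -0.001], [-0.001, -0.001, -1.0]]
wrist_force: [0.0, 1.1, 0.1]
finger_gap: 0.0466
gripper_force: 0.0
```

```bash
python3 - <<'E'
from h import *
s=arm.read_state();print(s['tcp_pos'],s['orientation'][:2,1])
find(grab('top')); print('side'); find(grab('side'))
E
```

```text
[0.65841414 0.08529298 0.13054179] [0.01094676 0.99993963]
OPEN px [270.8 223.5] hinge [ 0.4235 -0.1257] mid yaw -22.6 ring dist 0.058 sep 0.053
OPEN px [320.  241.2] hinge [ 0.3682 -0.2878] mid yaw -18.5 ring dist 0.057 sep 0.053
side
SHUT px [262.4 132.3] hinge [0.8395 0.437 ] mid yaw -88.2 ring dist 0.062 sep 0.0
OPEN px [252.2 168.6] hinge [0.6616 0.1944] mid yaw -2.2 ring dist 0.059 sep 0.053
SHUT px [292.1 209.9] hinge [ 0.6701 -0.0948] mid yaw -3.1 ring dist 0.062 sep 0.0
SHUT px [300.8 221.8] hinge [ 0.6635 -0.161 ] mid yaw -5.8 ring dist 0.061 sep 0.0
SHUT px [310.5 234. ] hinge [ 0.6597 -0.2249] mid yaw -1.0 ring dist 0.059 sep 0.0
OPEN px [231. 238.] hinge [ 0.4207 -0.1258] mid yaw -22.3 ring dist 0.056 sep 0.054
OPEN px [237.4 279.6] hinge [ 0.3663 -0.2874] mid yaw -13.1 ring dist 0.057 sep 0.053
```

{"fn": "send_rows", "kwargs": {
  "linear": [
    [-0.0263,-0.0234,0],
    [-0.0263,-0.0234,0],
    [-0.0263,-0.0234,0],
    [-0.0263,-0.0234,0],
    [-0.0263,-0.0234,0],
    [-0.0263,-0.0234,0],
    [-0.0263,-0.0234,0],
    [-0.0263,-0.0234,0],
    [-0.0263,-0.0234,0],
    [-0.0263,-0.0234,0],
    [-0.0263,-0.0234,-0.01],
    [-0.0263,-0.0234,-0.02]
  ],
  "dr": [
    [0,0,-0.131],
    [0,0,-0.131],
    [0,0,-0.131],
    [0,0,-0.131],
    [0,0,-0.131],
    [0,0,-0.131],
    [0,0,-0.131],
    [0,0,-0.131],
    [0,0,-0.131],
    [0,0,-0.131],
    [0,0,-0.131],
    [0,0,-0.131]
  ],
  "claw": [0,0,0,0,0,0,0,0,0,0,0,0]
}}

```text
clock: 40.03
tcp_pos: [0.4218, -0.1217, 0.1088]
orientation: [[-0.992, 0.129, 0.003], [0.129, 0.992, -0.001], [-0.003, -0.0, -1.0]]
wrist_force: [0.4, -0.5, 1.0]
finger_gap: 0.0462
gripper_force: 0.0
```

{"fn": "send_rows", "kwargs": {
  "linear": [
    [0,0,-0.03],
    [0,0,-0.03],
    [0,0,-0.03],
    [0,0,-0.025],
    [0,0,-0.018],
    [0,0,-0.005],
    [0,0,0],
    [0,0,0],
    [0,0,0],
    [0,0,0],
    [0,0,0],
    [0,0,0]
  ],
  "dr": [
    [0,0,0],
    [0,0,0],
    [0,0,0],
    [0,0,0],
    [0,0,0],
    [0,0,0],
    [0,0,0],
    [0,0,0],
    [0,0,0],
    [0,0,0],
    [0,0,0],
    [0,0,0]
  ],
  "claw": [0,0,0,0,0,0,0,1,1,1,1,1]
}}

```text
clock: 41.03
tcp_pos: [0.4219, -0.1218, 0.0041]
orientation: [[-0.991, 0.13, 0.001], [0.13, 0.991, -0.0], [-0.001, -0.0, -1.0]]
wrist_force: [-0.1, -1.3, 1.4]
finger_gap: 0.0179
gripper_force: 14.2
```

{"fn": "send_rows", "kwargs": {
  "linear": [
    [0,0,0],
    [0,0,0.01],
    [0,0,0.03],
    [0,0,0.03],
    [0,0,0.03],
    [0,0,0.03],
    [0,0,0.03],
    [0,0,0],
    [0,0,0]
  ],
  "dr": [
    [0,0,0],
    [0,0,0],
    [0,0,0],
    [0,0,0],
    [0,0,0],
    [0,0,0],
    [0,0,0],
    [0,0,0],
    [0,0,0]
  ],
  "claw": [1,1,1,1,1,1,1,1,1]
}}

```text
clock: 41.78
tcp_pos: [0.422, -0.1218, 0.1248]
orientation: [[-0.991, 0.13, 0.002], [0.13, 0.991, -0.001], [-0.002, -0.0, -1.0]]
wrist_force: [-0.3, -0.3, -1.6]
finger_gap: 0.017
gripper_force: 39.9
```

```bash
cat >> h.py <<'E'
def held():
    s=arm.read_state();t=s['tcp_pos'];print(t.round(4),s['finger_gap'].round(4),s['gripper_force'],s['orientation'][:2,1].round(3))
    g=grab('side');hsv=cv2.cvtColor(g['frame'],cv2.COLOR_RGB2HSV)
    b=((hsv[...,0]>8)&(hsv[...,0]<30)&(hsv[...,1]>50)&(hsv[...,2]>50)).astype(np.uint8)
    n,l,st,cc=cv2.connectedComponentsWithStats(b);q=[]
    for i in range(1,n):
        p=onz(g,cc[i],t[2]+.002)[0,:2]
        if 14<st[i,4]<70 and .045<np.linalg.norm(p-t[:2])<.075: print(cc[i].round(1),st[i,4],p.round(4));q.append(p)
    if q: d=t[:2]-np.mean(q,0); print('mid yaw',np.degrees(np.arctan2(d[1],d[0])).round(1))
E
python3 -c "
from h import *
held()"
```

```text
Traceback (most recent call last):
  File "h.py", line 46, in held
    s=arm.read_state();t=s['tcp_pos'];print(t.round(4),s['finger_gap'].round(4),s['gripper_force'],s['orientation'][:2,1].round(3))
                                                       ^^^^^^^^^^^^^^^^^^^^^
AttributeError: 'float' object has no attribute 'round'
```

```bash
sed -i "s/s\['finger_gap'\].round(4)/s['finger_gap']/" h.py; python3 -c "
from h import *
held()"
```

```text
[ 0.422  -0.1218  0.1248] 0.017044181236866244 39.870901107788086 [0.13  0.991]
[210.7 205.8] 26 [ 0.3768 -0.0793]
[211.2 217.1] 29 [ 0.3583 -0.1281]
mid yaw -18.4
```

{"fn": "send_rows", "kwargs": {
  "linear": [
    [0.0257,0.0196,0],
    [0.0257,0.0196,0],
    [0.0257,0.0196,0],
    [0.0257,0.0196,0],
    [0.0257,0.0196,0],
    [0.0257,0.0196,0],
    [0.0257,0.0196,0],
    [0.0257,0.0196,0],
    [0.0257,0.0196,0],
    [0.0257,0.0196,0],
    [0.0257,0.0196,0],
    [0.0257,0.0196,0]
  ],
  "dr": [
    [0,0,0.332],
    [0,0,0.332],
    [0,0,0.332],
    [0,0,0.332],
    [0,0,0.332],
    [0,0,0.332],
    [0,0,0.332],
    [0,0,0.332],
    [0,0,0.332],
    [0,0,0.332],
    [0,0,0.332],
    [0,0,0.332]
  ],
  "claw": [1,1,1,1,1,1,1,1,1,1,1,1]
}}

```text
clock: 42.83
tcp_pos: [0.6531, 0.0556, 0.1217]
orientation: [[-0.982, -0.188, -0.003], [-0.188, 0.982, -0.0], [0.003, 0.0, -1.0]]
wrist_force: [0.3, -0.9, 0.6]
finger_gap: 0.0176
gripper_force: 39.9
```

{"fn": "send_rows", "kwargs": {
  "linear": [
    [0,0,0],
    [0,0,-0.0253],
    [0,0,-0.0253],
    [0,0,-0.0253],
    [0,0,0],
    [0,0,0]
  ],
  "dr": [
    [0,0,0],
    [0,0,0],
    [0,0,0],
    [0,0,0],
    [0,0,0],
    [0,0,0]
  ],
  "claw": [1,1,1,1,1,1]
}}

```text
clock: 43.33
tcp_pos: [0.6518, 0.0546, 0.0651]
orientation: [[-0.982, -0.187, -0.003], [-0.187, 0.982, -0.0], [0.003, 0.0, -1.0]]
wrist_force: [1.2, -1.1, -0.6]
finger_gap: 0.0175
gripper_force: 39.9
```

```bash
python3 -c "
from h import *
held()"
```

```text
[0.6518 0.0546 0.0651] 0.017452059962635706 39.87102448940277 [-0.187  0.982]
[250.2 176. ] 16 [0.595  0.0821]
[256.3 184. ] 22 [0.5922 0.0285]
mid yaw -0.8
```

{"fn": "send_rows", "kwargs": {
  "linear": [
    [0,0,-0.0253],
    [0,0,-0.0253],
    [0,0,-0.017],
    [0,0,-0.005],
    [0,0,-0.0025],
    [0,0,0],
    [0,0,0],
    [0,0,0],
    [0,0,0],
    [0,0,0],
    [0,0,0.01],
    [0,0,0.03]
  ],
  "dr": [
    [0,0,0],
    [0,0,0],
    [0,0,0],
    [0,0,0],
    [0,0,0],
    [0,0,0],
    [0,0,0],
    [0,0,0],
    [0,0,0],
    [0,0,0],
    [0,0,0],
    [0,0,0]
  ],
  "claw": [1,1,1,1,1,1,0.5,0.3,0.3,0.3,0.3,0.3]
}}

```text
clock: 44.38
tcp_pos: [0.6514, 0.0547, 0.0381]
orientation: [[-0.982, -0.187, -0.005], [-0.187, 0.982, -0.0], [0.005, 0.001, -1.0]]
wrist_force: [0.5, -0.6, 0.0]
finger_gap: 0.0324
gripper_force: 0.0
```

{"fn": "send_rows", "kwargs": {
  "linear": [
    [0,0,0.03],
    [0,0,0.03],
    [0,0,0.03],
    [0,0,0.03],
    [-0.02,-0.03,0],
    [-0.02,-0.04,0],
    [-0.02,-0.04,0],
    [-0.02,-0.04,0],
    [0,0,0]
  ],
  "dr": [
    [0,0,0],
    [0,0,0],
    [0,0,0],
    [0,0,0],
    [0,0,-0.7],
    [0,0,-0.7],
    [0,0,-0.7],
    [0,0,-0.7],
    [0,0,0]
  ],
  "claw": [0.3,0.3,0.3,0.3,0,0,0,0,0]
}}

```text
clock: 45.13
tcp_pos: [0.5911, -0.0615, 0.1314]
orientation: [[-0.999, 0.042, 0.0], [0.042, 0.999, -0.001], [-0.0, -0.001, -1.0]]
wrist_force: [-0.1, -1.0, -0.0]
finger_gap: 0.0465
gripper_force: 0.0
```

```bash
python3 - <<'E'
from h import *
s=arm.read_state();print(s['tcp_pos'],s['orientation'][:2,1])
find(grab('top')); print('side'); find(grab('side'))
E
```

```text
[ 0.59114852 -0.0615219   0.13137546] [0.04220342 0.99910827]
OPEN px [179.1 152.7] hinge [0.6608 0.1908] mid yaw -4.4 ring dist 0.058 sep 0.051
SHUT px [225.9 172.1] hinge [0.5952 0.0283] mid yaw -94.7 ring dist 0.059 sep 0.0
OPEN px [320.  241.2] hinge [ 0.3682 -0.2878] mid yaw -18.5 ring dist 0.057 sep 0.053
side
SHUT px [266.2 158.1] hinge [0.7494 0.2377] mid yaw -86.6 ring dist 0.06 sep 0.0
OPEN px [252.2 168.6] hinge [0.6616 0.1944] mid yaw -2.2 ring dist 0.059 sep 0.053
SHUT px [267.4 187.3] hinge [0.6561 0.0581] mid yaw -25.7 ring dist 0.064 sep 0.0
SHUT px [292.  209.7] hinge [ 0.6702 -0.0939] mid yaw -1.9 ring dist 0.062 sep 0.0
SHUT px [300.8 221.8] hinge [ 0.6635 -0.161 ] mid yaw -5.3 ring dist 0.061 sep 0.0
SHUT px [310.5 234. ] hinge [ 0.6597 -0.2249] mid yaw -1.0 ring dist 0.059 sep 0.0
OPEN px [237.4 279.6] hinge [ 0.3663 -0.2874] mid yaw -12.9 ring dist 0.057 sep 0.053
```

{"fn": "send_rows", "kwargs": {
  "linear": [
    [-0.0249,-0.0252,0],
    [-0.0249,-0.0252,0],
    [-0.0249,-0.0252,0],
    [-0.0249,-0.0252,0],
    [-0.0249,-0.0252,0],
    [-0.0249,-0.0252,0],
    [-0.0249,-0.0252,0],
    [-0.0249,-0.0252,0],
    [-0.0249,-0.0252,0],
    [-0.0249,-0.0252,0],
    [-0.0249,-0.0252,-0.01],
    [-0.0249,-0.0252,-0.02]
  ],
  "dr": [
    [0,0,0],
    [0,0,0],
    [0,0,0],
    [0,0,0],
    [0,0,0],
    [0,0,0],
    [0,0,0],
    [0,0,0],
    [0,0,0],
    [0,0,0],
    [0,0,0],
    [0,0,0]
  ],
  "claw": [0,0,0,0,0,0,0,0,0,0,0,0]
}}

```text
clock: 46.23
tcp_pos: [0.3694, -0.2853, 0.1097]
orientation: [[-0.999, 0.034, 0.003], [0.034, 0.999, -0.002], [-0.003, -0.002, -1.0]]
wrist_force: [0.1, 0.5, 0.6]
finger_gap: 0.0463
gripper_force: 0.0
```

{"fn": "send_rows", "kwargs": {
  "linear": [
    [0,0,-0.03],
    [0,0,-0.03],
    [0,0,-0.03],
    [0,0,-0.025],
    [0,0,-0.019],
    [0,0,-0.005],
    [0,0,0],
    [0,0,0],
    [0,0,0],
    [0,0,0],
    [0,0,0],
    [0,0,0]
  ],
  "dr": [
    [0,0,0],
    [0,0,0],
    [0,0,0],
    [0,0,0],
    [0,0,0],
    [0,0,0],
    [0,0,0],
    [0,0,0],
    [0,0,0],
    [0,0,0],
    [0,0,0],
    [0,0,0]
  ],
  "claw": [0,0,0,0,0,0,0,1,1,1,1,1]
}}

```text
clock: 47.23
tcp_pos: [0.3691, -0.2848, 0.0042]
orientation: [[-0.999, 0.036, 0.001], [0.036, 0.999, -0.001], [-0.001, -0.001, -1.0]]
wrist_force: [-0.9, -0.5, 1.6]
finger_gap: 0.018
gripper_force: 20.5
```

{"fn": "send_rows", "kwargs": {
  "linear": [
    [0,0,0],
    [0,0,0.01],
    [0,0,0.03],
    [0,0,0.03],
    [0,0,0.03],
    [0,0,0.03],
    [0,0,0.03],
    [0,0,0],
    [0,0,0]
  ],
  "dr": [
    [0,0,0],
    [0,0,0],
    [0,0,0],
    [0,0,0],
    [0,0,0],
    [0,0,0],
    [0,0,0],
    [0,0,0],
    [0,0,0]
  ],
  "claw": [1,1,1,1,1,1,1,1,1]
}}

```text
clock: 47.98
tcp_pos: [0.3692, -0.2848, 0.1249]
orientation: [[-0.999, 0.036, 0.002], [0.036, 0.999, -0.001], [-0.002, -0.001, -1.0]]
wrist_force: [-0.9, 0.3, -1.3]
finger_gap: 0.0174
gripper_force: 39.5
```

```bash
python3 -c "
from h import *
held()"
```

```text
[ 0.3692 -0.2848  0.1249] 0.017353296027278624 39.45435605593957 [0.036 0.999]
[231.7 236.1] 26 [ 0.3789 -0.2276]
[214.1 247.6] 37 [ 0.3179 -0.2464]
[216.6 262.1] 41 [ 0.3036 -0.2974]
mid yaw -37.8
```

{"fn": "send_rows", "kwargs": {
  "linear": [
    [0.00947,0.01471,0],
    [0.00947,0.01471,0],
    [0.00947,0.01471,0],
    [0.00947,0.01471,0],
    [0.00947,0.01471,0],
    [0.00947,0.01471,0],
    [0.00947,0.01471,0],
    [0.00947,0.01471,0],
    [0.00947,0.01471,0],
    [0.00947,0.01471,0],
    [0.00947,0.01471,0],
    [0.00947,0.01471,0]
  ],
  "dr": [
    [0,0,-0.986],
    [0,0,-0.986],
    [0,0,-0.986],
    [0,0,-0.986],
    [0,0,-0.986],
    [0,0,-0.986],
    [0,0,-0.986],
    [0,0,-0.986],
    [0,0,-0.986],
    [0,0,-0.986],
    [0,0,-0.986],
    [0,0,-0.986]
  ],
  "claw": [1,1,1,1,1,1,1,1,1,1,1,1]
}}

```text
clock: 49.03
tcp_pos: [0.4537, -0.1514, 0.1221]
orientation: [[-0.552, 0.834, -0.002], [0.834, 0.552, 0.001], [0.002, -0.001, -1.0]]
wrist_force: [0.1, -0.0, -0.4]
finger_gap: 0.0174
gripper_force: 39.5
```

{"fn": "send_rows", "kwargs": {
  "linear": [
    [0.00947,0.01471,0],
    [0.00947,0.01471,0],
    [0.00947,0.01471,0],
    [0.00947,0.01471,0],
    [0.00947,0.01471,0],
    [0.00947,0.01471,0],
    [0.00947,0.01471,0],
    [0.00947,0.01471,0],
    [0.00947,0.01471,0],
    [0.00947,0.01471,0],
    [0.00947,0.01471,0],
    [0.00947,0.01471,0]
  ],
  "dr": [
    [0,0,-0.986],
    [0,0,-0.986],
    [0,0,-0.986],
    [0,0,-0.986],
    [0,0,-0.986],
    [0,0,-0.986],
    [0,0,-0.986],
    [0,0,-0.986],
    [0,0,-0.986],
    [0,0,-0.986],
    [0,0,-0.986],
    [0,0,-0.986]
  ],
  "claw": [1,1,1,1,1,1,1,1,1,1,1,1]
}}

```text
clock: 50.03
tcp_pos: [0.5389, -0.0191, 0.122]
orientation: [[0.354, 0.935, -0.002], [0.935, -0.354, 0.0], [-0.001, -0.002, -1.0]]
wrist_force: [0.2, 0.1, -1.6]
finger_gap: 0.0175
gripper_force: 39.5
```

{"fn": "send_rows", "kwargs": {
  "linear": [
    [0.00947,0.01471,0],
    [0.00947,0.01471,0],
    [0.00947,0.01471,0],
    [0.00947,0.01471,0],
    [0.00947,0.01471,0],
    [0.00947,0.01471,0],
    [0.00947,0.01471,0],
    [0.00947,0.01471,0],
    [0.00947,0.01471,0],
    [0.00947,0.01471,0],
    [0.00947,0.01471,0],
    [0.00947,0.01471,0]
  ],
  "dr": [
    [0,0,-0.986],
    [0,0,-0.986],
    [0,0,-0.986],
    [0,0,-0.986],
    [0,0,-0.986],
    [0,0,-0.986],
    [0,0,-0.986],
    [0,0,-0.986],
    [0,0,-0.986],
    [0,0,-0.986],
    [0,0,-0.986],
    [0,0,-0.986]
  ],
  "claw": [1,1,1,1,1,1,1,1,1,1,1,1]
}}

```text
clock: 51.03
tcp_pos: [0.6241, 0.1131, 0.1218]
orientation: [[0.966, 0.259, -0.003], [0.259, -0.966, -0.0], [-0.003, -0.0, -1.0]]
wrist_force: [-0.1, 0.3, -0.8]
finger_gap: 0.0172
gripper_force: 39.5
```

{"fn": "send_rows", "kwargs": {
  "linear": [
    [0.00947,0.01471,0],
    [0,0,0],
    [0,0,-0.0253],
    [0,0,-0.0253],
    [0,0,0],
    [0,0,0]
  ],
  "dr": [
    [0,0,-0.986],
    [0,0,0],
    [0,0,0],
    [0,0,0],
    [0,0,0],
    [0,0,0]
  ],
  "claw": [1,1,1,1,1,1]
}}

```text
clock: 51.53
tcp_pos: [0.6306, 0.1231, 0.0843]
orientation: [[0.982, 0.187, -0.003], [0.187, -0.982, -0.001], [-0.003, -0.0, -1.0]]
wrist_force: [0.1, 0.5, 0.3]
finger_gap: 0.0177
gripper_force: 39.5
```

```bash
python3 - <<'E'
from h import *
held()
g=grab('side');c=g['frame'];cv2.imwrite('pics/s8.png',cv2.cvtColor(cv2.resize(c[110:220,200:340],None,fx=5,fy=5,interpolation=cv2.INTER_CUBIC),cv2.COLOR_RGB2BGR))
E
```

```text
[0.6306 0.1231 0.0843] 0.017735418383534072 39.45499869994819 [ 0.187 -0.982]
[270.4 164.7] 23 [0.683  0.0897]
mid yaw 147.5
```

View pics/s8.png

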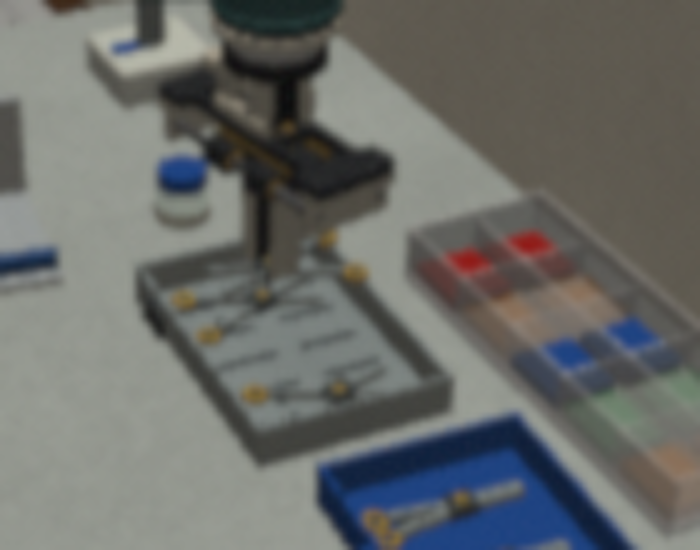

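The flipped clamp's rings are at crop (328,238) and (354,272), over the cassette's far side. The two placed clamps lie at (262,295) and (340,390).

```bash
python3 - <<'E'
from h import *
g=grab('side');q=onz(g,[(265.6,157.6),(270.6,164.6)],.086)[:,:2];d=q.mean(0)-[.6306,.1231];print(q.round(4),np.degrees(np.arctan2(d[1],d[0])))
E
```

```text
[[0.6904 0.1403]
 [0.684  0.09  ]] -7.986445567368219
```

{"fn": "send_rows", "kwargs": {
  "linear": [
    [0.001,0,-0.0253],
    [0,0,-0.0253],
    [0,0,-0.0253],
    [0,0,-0.017],
    [0,0,-0.006],
    [0,0,-0.0022],
    [0,0,0],
    [0,0,0],
    [0,0,0],
    [0,0,0],
    [0,0,0],
    [0,0,0]
  ],
  "dr": [
    [0,0,0.33],
    [0,0,0.33],
    [0,0,0],
    [0,0,0],
    [0,0,0],
    [0,0,0],
    [0,0,0],
    [0,0,0],
    [0,0,0],
    [0,0,0],
    [0,0,0],
    [0,0,0]
  ],
  "claw": [1,1,1,1,1,1,1,0.5,0.3,0.3,0.3,0.3]
}}

```text
clock: 52.68
tcp_pos: [0.6325, 0.1237, 0.0102]
orientation: [[0.971, 0.237, 0.0], [0.237, -0.971, 0.0], [0.0, 0.0, -1.0]]
wrist_force: [0.1, 0.1, -1.1]
finger_gap: 0.0324
gripper_force: 0.0
```

{"fn": "send_rows", "kwargs": {
  "linear": [
    [0,0,0.01],
    [0,0,0.03],
    [0,0,0.03],
    [0,0,0.03],
    [0,0,0.03],
    [0,0,0.03],
    [0,0,0.03],
    [-0.04,-0.03,0],
    [-0.04,-0.03,0],
    [-0.04,-0.03,0],
    [-0.04,-0.03,0],
    [-0.04,-0.03,0]
  ],
  "dr": [
    [0,0,0],
    [0,0,0],
    [0,0,0],
    [0,0,0],
    [0,0,0],
    [0,0,0],
    [0,0,0],
    [0,0,0],
    [0,0,0],
    [0,0,0],
    [0,0,0],
    [0,0,0]
  ],
  "claw": [0.3,0.3,0.3,0.3,0.3,0.3,0.3,0.3,0.3,0.3,0.3,0.3]
}}

```text
clock: 53.68
tcp_pos: [0.4809, 0.0105, 0.1527]
orientation: [[0.971, 0.238, 0.0], [0.238, -0.971, -0.0], [0.0, 0.0, -1.0]]
wrist_force: [0.6, -0.6, 0.9]
finger_gap: 0.0325
gripper_force: 0.0
```

{"fn": "send_rows", "kwargs": {
  "linear": [
    [-0.02,-0.04,0.01],
    [-0.02,-0.04,0.01],
    [-0.02,-0.04,0.01],
    [-0.02,-0.04,0.01],
    [-0.02,-0.04,0.01],
    [0,0,0],
    [0,0,0]
  ],
  "dr": [
    [0,0,0],
    [0,0,0],
    [0,0,0],
    [0,0,0],
    [0,0,0],
    [0,0,0],
    [0,0,0]
  ],
  "claw": [0.3,0.3,0.3,0.3,0.3,0.3,0.3]
}}

```text
clock: 54.27
tcp_pos: [0.407, -0.14, 0.1909]
orientation: [[0.972, 0.234, 0.002], [0.234, -0.972, -0.001], [0.001, 0.001, -1.0]]
wrist_force: [0.6, 1.0, 0.1]
finger_gap: 0.0326
gripper_force: 0.0
```

```bash
python3 - <<'E'
from h import *
s=arm.read_state();print(s['tcp_pos'],s['clock'])
f=grab('top');g=grab('side')
a=cv2.resize(f['frame'][100:260,70:330],(780,480),interpolation=cv2.INTER_CUBIC)
cv2.imwrite('pics/t9.png',cv2.cvtColor(a,cv2.COLOR_RGB2BGR))
cv2.imwrite('pics/s9.png',cv2.cvtColor(cv2.resize(g['frame'][80:230,120:340],(792,540),interpolation=cv2.INTER_CUBIC),cv2.COLOR_RGB2BGR))
E
```

```text
[ 0.40696976 -0.14000965  0.19090238] 54.2667
```

View pics/t9.png

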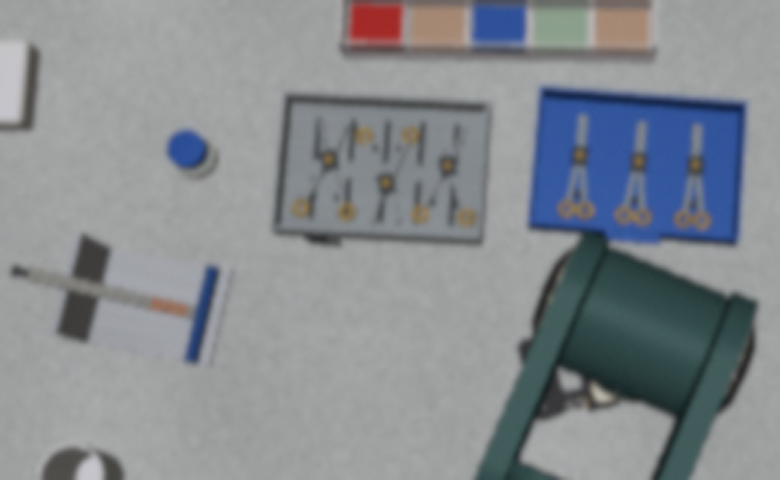

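View pics/s9.png

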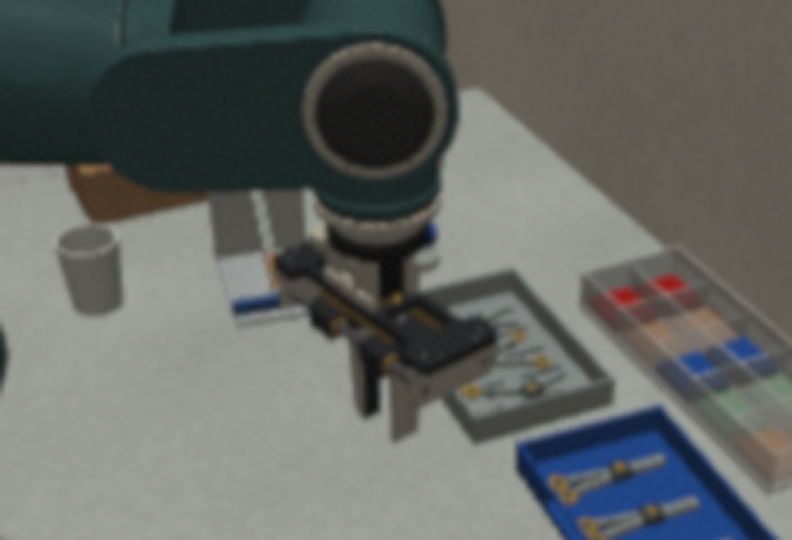

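Everything is in place: three open clamps in the cassette and three shut in the dish. The seater's foot at (192,312) looks very close to the stop edge at about (198,312), so I check that gap numerically.

```bash
python3 - <<'E'
from h import *
f=grab('top'); R=np.array([.489,.386]);a=np.radians(81.4);ex=np.array([np.cos(a),np.sin(a)]);ey=np.array([-ex[1],ex[0]])
for off in (-.02,-.002,.0,.002,.02):
  out=[]
  for x in np.arange(-.075,-.035,.003):
    P=R+x*ex+off*ey; u=proj(f,[[*P,.016]])[0].astype(np.float32)
    out.append(cv2.getRectSubPix(f['frame'],(1,1),tuple(map(float,u)))[0,0].tolist())
  print(off,list(zip(np.arange(-75,-35,3),out)))
E
python3 - <<'E'
import cv2
im=cv2.imread('pics/t9.png')[250:370,140:240]
cv2.imwrite('pics/t10.png',cv2.resize(im,None,fx=5,fy=5,interpolation=cv2.INTER_CUBIC))
E
```

```text
-0.02 [(np.int64(-75), [135, 139, 146]), (np.int64(-72), [99, 105, 119]), (np.int64(-69), [62, 75, 102]), (np.int64(-66), [40, 63, 106]), (np.int64(-63), [43, 68, 115]), (np.int64(-60), [64, 83, 124]), (np.int64(-57), [103, 114, 141]), (np.int64(-54), [138, 143, 159]), (np.int64(-51), [155, 158, 168]), (np.int64(-48), [161, 164, 170]), (np.int64(-45), [162, 165, 171]), (np.int64(-42), [163, 165, 171]), (np.int64(-39), [163, 165, 172]), (np.int64(-36), [163, 166, 172])]
-0.002 [(np.int64(-75), [136, 138, 145]), (np.int64(-72), [99, 104, 116]), (np.int64(-69), [61, 73, 100]), (np.int64(-66), [41, 62, 103]), (np.int64(-63), [41, 66, 112]), (np.int64(-60), [54, 76, 116]), (np.int64(-57), [82, 93, 119]), (np.int64(-54), [110, 114, 122]), (np.int64(-51), [123, 122, 121]), (np.int64(-48), [135, 122, 115]), (np.int64(-45), [144, 117, 104]), (np.int64(-42), [148, 113, 97]), (np.int64(-39), [147, 113, 95]), (np.int64(-36), [148, 113, 95])]
0.0 [(np.int64(-75), [137, 139, 147]), (np.int64(-72), [100, 104, 116]), (np.int64(-69), [61, 73, 99]), (np.int64(-66), [41, 62, 102]), (np.int64(-63), [41,
[... 554 characters left out ...]
(-54), [107, 111, 121]), (np.int64(-51), [123, 122, 121]), (np.int64(-48), [134, 123, 117]), (np.int64(-45), [142, 117, 105]), (np.int64(-42), [144, 115, 100]), (np.int64(-39), [146, 116, 100]), (np.int64(-36), [147, 117, 102])]
0.02 [(np.int64(-75), [138, 141, 149]), (np.int64(-72), [105, 109, 120]), (np.int64(-69), [62, 72, 95]), (np.int64(-66), [41, 62, 103]), (np.int64(-63), [41, 66, 113]), (np.int64(-60), [60, 80, 122]), (np.int64(-57), [93, 106, 136]), (np.int64(-54), [128, 135, 152]), (np.int64(-51), [151, 154, 164]), (np.int64(-48), [159, 161, 168]), (np.int64(-45), [160, 162, 169]), (np.int64(-42), [160, 162, 168]), (np.int64(-39), [159, 162, 168]), (np.int64(-36), [160, 162, 168])]
```

View pics/t10.png

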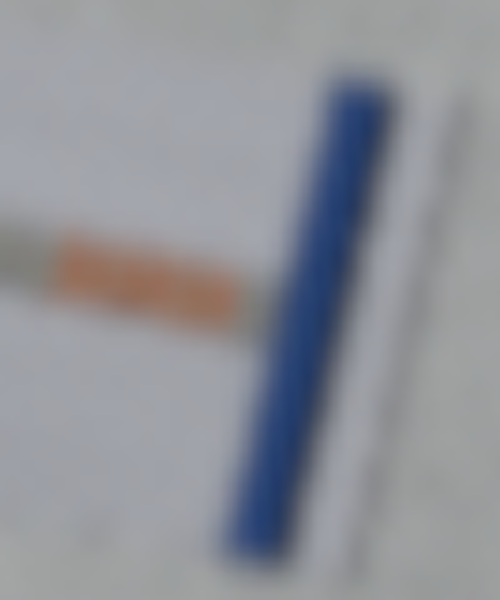

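The steel end at (258,305) meets the blue stop directly, and no bright plate shows between them. The arm is clear of everything, so I hand in.

```bash
python3 -c "
from rig import arm
print(arm.hand_in())"
```

```text
the job is handed in; nothing more can be done
None
```

I handed the job in at about 54 s: the seater leans on the rest with its foot at the stop, the three open clamps lie in the cassette and the three shut ones in the dish, and I moved nothing else; no verdict came back.

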